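Refit the mortar mill: bowl on its pegs, pestle arm held level over it

TASK

The mortar mill has been washed and goes back together: set the steel grinding bowl gently on the mill's drive plate so that both pegs enter the holes of its flange and it sits flat, and let go of it. Then lift the blue pestle arm by its balance point and hold it level over its working place, the pestle centred over the bowl and about 3 cm above its rim, the hinge barrel above the hinge fork, touching neither bowl nor mill. Finish while still holding the arm there, so that I can guide it down and slip the hinge pin in; leave the other things on the bench where they are.

Things in the scene. Friction and masses are not known exactly. Their poses are not given: they have to be found in the camera images.
- mill: the fixed white mortar mill, 390 mm long (x) and 200 mm wide; origin on the bench between bowl and fork, x points from the drive plate to the hinge fork, z up. Deck 70 mm above the bench; the drive plate's centre at x = -70 mm, the fork at x = +110 mm, and behind it (x from 140 to 215 mm) a motor housing 140 mm tall.
- plate_top (a point): centre of the top face of the mill's round steel drive plate, 120 mm across, 80 mm above the bench. Two upright brass pegs, 8 mm thick, 14 mm tall with coned tips, stand on its x axis 40 mm either side of this point. The plate starts turned up to 0.5 rad from the mill's direction and turns stiffly about its upright axis (yields to about 0.25 N m).
- hinge_fork (a point): the mill's hinge axis, midway between the two cheeks (57 mm apart) of the dark steel fork, 108 mm above the bench, 180 mm from the plate's centre; the fork's top is 123 mm above the bench. x along the mill away from the plate, y along the hinge axis, z up.
- bowl_center (a point): steel grinding bowl, 0.5 kg: point on its axis 27 mm above its underside, z up. Flange 108 (x) by 58 (y) by 12 mm thick with two 12 mm through holes on x, 40 mm either side of the axis (fits either way round); on it a cup 62 mm across, 6 mm wall, rim 54 mm above the underside. Grip it across the cup from above, fingers closing along y. Seated, its underside lies on the plate.
- pestle_bar (a point): pestle arm, 0.6 kg: the middle of its straight blue bar (18 mm wide, 22 mm tall), on the centreline, 66 mm above the arm's underside; x along the bar from pestle to hinge barrel, y level across it, z up. THE BALANCE POINT is at x = -35 mm, 55 mm from the pestle's axis. It starts standing on pestle and barrel, bar level; over its place its x axis runs as the mill's, from bowl to fork.
- pestle_foot (a point): centre of the flat underside of the arm's heavy steel pestle (34 mm across), 90 mm along -x from the middle of the bar and 66 mm below its centreline. Above the pestle are a blue head (34 mm across) and a black knob (28 mm across) that tops out 99 mm above this point. Axes as the bar's.
- hinge_barrel (a point): centre of the arm's hinge barrel, 24 mm thick and 44 mm long along y, at the foot of a leg at the other end of the bar: 90 mm along +x from the bar's middle, 180 mm from the pestle's axis, 12 mm higher than the pestle's underside. Axes as the bar's.
- mortar: bystander, to be left alone: a grey-white stone mortar bowl, 110 mm across and 66 mm tall; the point is at its underside
- herb_jar: bystander, to be left alone: a glass jar of dried herb with a steel lid, 72 mm across, 104 mm tall; the point is at its underside
- amber_bottle: bystander, to be left alone: an amber glass bottle with a black cap, 60 mm across, 135 mm tall; the point is at its underside
- ore_rock: bystander, to be left alone: a brown-green lump of ore, about 75 mm across and 42 mm tall; the point is at its underside
- pale_rock: bystander, to be left alone: a pale lump of rock, about 54 mm across and 33 mm tall; the point is at its underside
- wood_dish: bystander, to be left alone: a small dark wooden dish, 48 mm across, 18 mm tall; the point is at its underside
- brush: bystander, to be left alone: a cleaning brush lying flat
Not all that is in view belongs to the job. What is shaped like the part that bears bowl_center but turquoise is not meant.

How it is judged:
By the outcome, as a careful person would: the job done as asked, in the order asked, and still so for the second after the job is handed in, while the arm keeps its last pose, push and grip.
It also fails if it takes over 64 s, if anything falls off the work surface, if the arm or the gripper's body presses on something with over 40 N, if the wrist force passes 120 N, or if a joint passes its speed limit or range.

ROBOT

A 7-joint arm with a two-finger parallel gripper is mounted at the origin on the work surface. World frame = base frame: x ahead of the robot, y to its left, z up, the work surface at z = 0. Lengths are in m, angles in rad, forces in N, time in s.
With the tool pointing down it reaches from about 0.425 to 0.925 m from the base axis. Payload 6.8 kg.
Tool frame: the origin (TCP) lies at the very end of the fingers, on their centre line; the grasp point (between the pads) lies 19 mm behind it; z points along the fingers, x is the direction in which the jaws open and shut, and the axes are right-handed (so a half turn about z gives the same grasp; the last joint's range is limited). The gripper opens to 85 mm and grips with 20 to 120 N. Pads are 22 mm wide; open, the fingers measure 114 mm over their backs; the gripper's body (76 mm by 85 mm) begins 54 mm behind the grasp point. The pads swing forward as they close: fully open they stand 13 mm farther back than shut.
Start: joints at [1.207, 0.477, 0.022, 1.555, -0.011, 1.109, -0.083], TCP at [0.171, -0.653, 0.231] pointing down, gripper open.
Joint ranges: [-2.96, 2.96], [-0.34, 2.1], [-1.41, 1.46], [0.24, 2.44], [-1.37, 4.51], [0.17, 1.92], [-2.96, 2.96]. Speed limits (rad/s): [2.39, 2.39, 3.14, 3.14, 3.14, 3.14, 3.14].

INTERFACE

Orientations are given as a rotation vector (axis times angle).
In Python, from bench import r, grab_frame gives the robot as it stands. The module is installed in compiled form; this text tells all that it offers.
- The arm moves only by the tool send_rows, never from a script. Its argument "series" is a list of rows, each a list of 2 entries, a list of its own where there are three numbers: the shift along the tool's x, y, z in m, then the turn, a rotation vector about the tool's x, y, z in units of 5 degrees (1.0 is 5 degrees). A call has 1 to 20 rows; each row shifts and turns the commanded pose from where the row before left it, along the tool's axes as they then stand; what a row does not reach is not made up. A row lasts 1/8 s, in which the tool goes at most 62.5 mm and 10.7 degrees, less where a joint would pass 70% of its speed; a pose out of reach is approached as far as the arm can. A call is refused whole if a number of a shift passes 0.0625 or a number of a turn 1, either way. A call with a gripper value outside its range is refused whole. "fingers" is the closure in counts, from 0 (fully open) to 255 (shut), set as the call begins (left out, the last holds). The fingers move at their own pace and stop on an object; "grip_force" is the grip in N (left out, the last holds). Time passes only in rows, so rows that do not move let the fingers close. It gives the time, the measured TCP pose, the force and the opening at its end, in the units of the state.
- r.get_obs(): the state, without advancing time (a new reading comes with each control period).
- grab_frame(name): name is "side" or "top"; returns a dict with "frame" (400x640x3 uint8, red, green, blue), "fx", "fy", "cx", "cy" (pixels), "origin" and "rotation" of the camera in the world. Camera axes: x right, y down, z forward; pixel columns grow to the right and rows downward; lengths in m; the calibration is good to about 2 mm. A picture is of the moment at which its call begins. There is no depth.
- r.hand_in(): hands the job in, once; it reports no verdict.
The state is a dict: "clock": time; "joints": joint angles; "qvel": joint speeds; "tau": joint torques, N m; "tcp_pos": TCP position; "orientation": TCP orientation; "contact_force": force on the tool from outside, world axes, zero at the start; "moment": the same for the moment, N m; "grip_width": finger opening in m.
Only numpy, scipy, OpenCV 4.12 (cv2) and the standard library are available. Lean on these libraries where they do the work, as an engineer would, in place of code of your own. Each camera call takes 0.05 s, during which the arm holds its last target.

## Working session

There is one attempt and no reset: what is moved stays moved. The work goes in short steps, Python scripts to look and compute and a tool call to move; the robot and the scene stay as the last step left them, time stands still between calls to the robot, and variables do not carry over. Pictures are saved under pics/ and viewed, and the job is handed in when it is done.

Besides the shell and the picture viewer there is one more tool, called after "Emit:" by a JSON object that holds its "name" and its "arguments". send_rows: Moves the arm, as the interface text tells. Its arguments: {"type":"object","properties":{"series":{"type":"array"},"fingers":{"type":"number"},"grip_force":{"type":"number"}},"required":["series"]}

```bash
mkdir -p pics; cat > h.py <<'E'
import numpy as np, cv2, json
from bench import r, grab_frame
def snap(n,tag):
    d=grab_frame(n); f=np.asarray(d["frame"]); cv2.imwrite(f"pics/{tag}.png",f[:,:,::-1])
    np.savez(f"pics/{tag}.npz",**{k:np.asarray(v) for k,v in d.items()}); return d
def load(tag): return dict(np.load(f"pics/{tag}.npz"))
def ray(d,u,v):
    R=np.array(d["rotation"]).reshape(3,3); x=R@np.array([(u-d["cx"])/d["fx"],(v-d["cy"])/d["fy"],1.]); return np.array(d["origin"]),x/np.linalg.norm(x)
def atz(d,u,v,z):
    o,k=ray(d,u,v); return o+k*(z-o[2])/k[2]
def tri(d1,p1,d2,p2):
    A=np.zeros((3,3));b=np.zeros(3);R=[]
    for d,p in((d1,p1),(d2,p2)):
        o,k=ray(d,*p);P=np.eye(3)-np.outer(k,k);A+=P;b+=P@o;R.append((o,P))
    X=np.linalg.solve(A,b); return X,[np.linalg.norm(P@(X-o)) for o,P in R]
def proj(d,X):
    R=np.array(d["rotation"]).reshape(3,3); c=R.T@(np.array(X)-np.array(d["origin"])); return np.array([d["fx"]*c[0]/c[2]+d["cx"],d["fy"]*c[1]/c[2]+d["cy"]])
E
python3 - <<'E'
from h import *
np.set_printoptions(precision=4,suppress=True)
for n in("side","top"):
    d=snap(n,n+"0"); print(n,d["fx"],d["cx"],d["cy"],d["origin"],d["rotation"])
print(r.get_obs())
E
```

```text
side 382.86377879028703 317.940531369543 202.13169894829653 [ 0.4267 -0.9939  0.6211] [-2.1009  0.1247 -0.0531]
top 428.29454172922846 320.7768933382826 198.34709552839215 [ 0.3329 -0.104   1.1879] [-2.0952  2.1451 -0.1507]
{'clock': 0.1, 'joints': array([ 1.2069,  0.4777,  0.0223,  1.5563, -0.0115,  1.1093, -0.0831]), 'qvel': array([-0.0013, -0.001 , -0.0026, -0.0027, -0.0001, -0.0006,  0.0006]), 'tau': array([  0.0046, -59.7755,   1.6135, -28.1953,   0.0128,   0.005 ,
         0.    ]), 'tcp_pos': array([ 0.1707, -0.6525,  0.2304]), 'orientation': array([-2.486 ,  1.9193,  0.0021]), 'contact_force': array([-0.2519,  0.551 ,  0.5945]), 'moment': array([-0.0329,  0.0037, -0.0233]), 'grip_width': 0.08533151770554398}
```

```bash
sed -i 's/np.array(d\["rotation"\]).reshape(3,3)/cv2.Rodrigues(np.array(d["rotation"],float))[0]/' h.py; python3 -c "
from h import *
for n in('side0','top0'):
    print(proj(load(n),[0.1707,-.6525,.2304]))"
```

```text
[ 83.07441395 350.63122364]
[595.99543822 344.00627016]
```

View pics/side0.png

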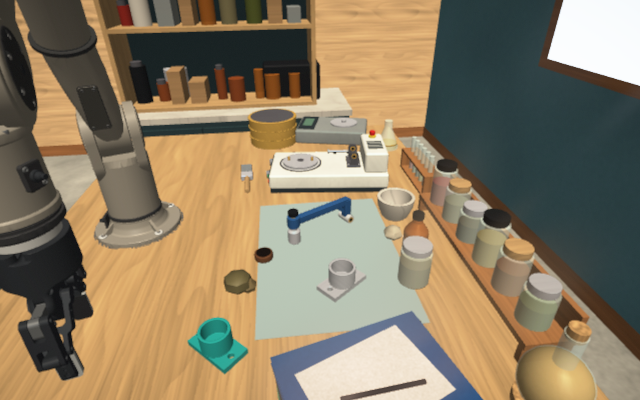

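View pics/top0.png

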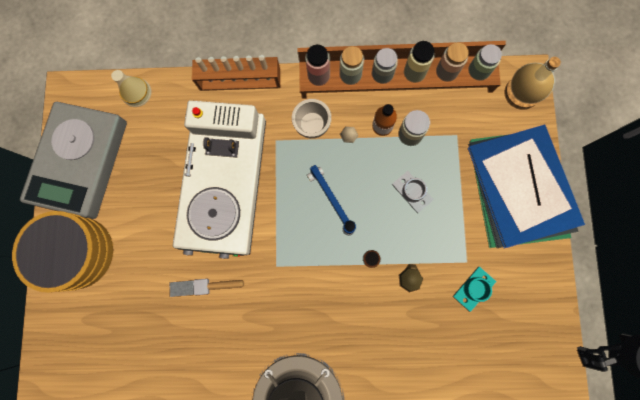

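Candidates for the bowl are the grey flanged cup (side 341,275; top 414,189), the turquoise look-alike (side 216,340; top 478,289) and the stone mortar (side 395,203; top 311,118). I choose the grey one. Next I'll take close crops of it, the mill and the arm.

```bash
cat >> h.py <<'E'
def crop(tag,u0,v0,u1,v1,s,out):
    im=cv2.imread(f"pics/{tag}.png")[v0:v1,u0:u1]; im=cv2.resize(im,None,fx=s,fy=s,interpolation=cv2.INTER_CUBIC)
    for u in range((u0//10+1)*10,u1,10):
        cv2.line(im,(int((u-u0+.5)*s),0),(int((u-u0+.5)*s),6 if u%50 else 14),(0,0,255),1)
        if u%20==0: cv2.putText(im,str(u),(int((u-u0+.5)*s)-10,26),0,.4,(0,0,255),1)
    for v in range((v0//10+1)*10,v1,10):
        cv2.line(im,(0,int((v-v0+.5)*s)),(6,int((v-v0+.5)*s)),(0,0,255),1)
        if v%20==0: cv2.putText(im,str(v),(8,int((v-v0+.5)*s)+4),0,.4,(0,0,255),1)
    cv2.imwrite(f"pics/{out}.png",im)
E
python3 -c "
from h import *
crop('side0',300,250,380,310,10,'c1');crop('top0',380,165,450,217,11,'c2');crop('top0',170,95,275,260,3.6,'c3');crop('side0',260,125,400,200,5.6,'c4')
crop('side0',275,190,365,255,8.5,'c5');crop('top0',295,155,370,245,6.5,'c6')"
```

```text
(no output)
```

View pics/c1.png

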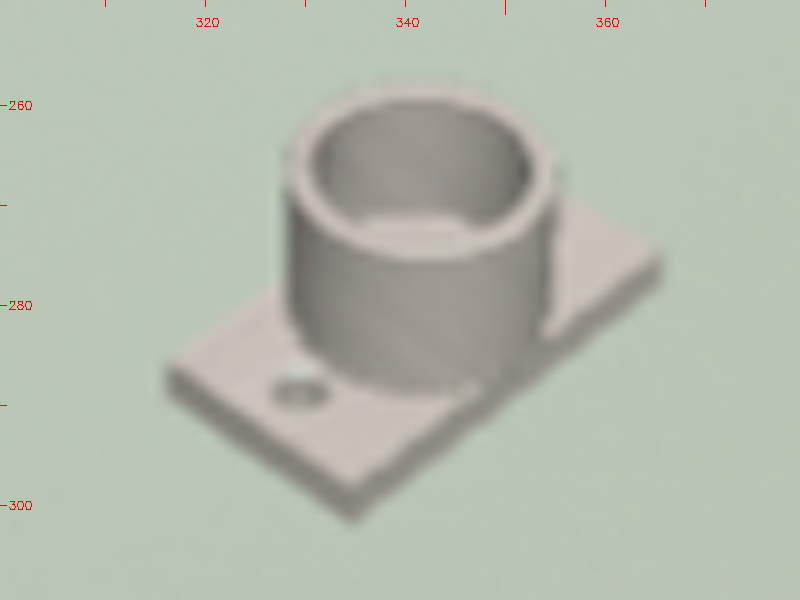

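View pics/c2.png

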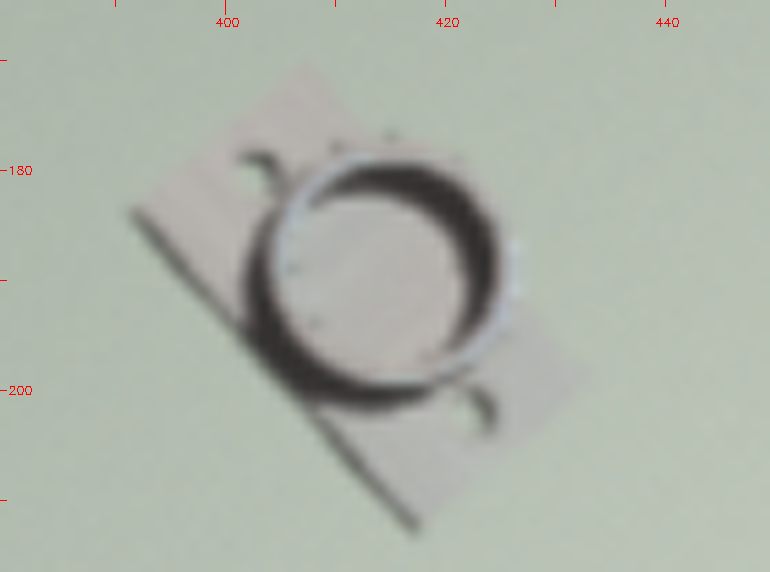

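View pics/c3.png

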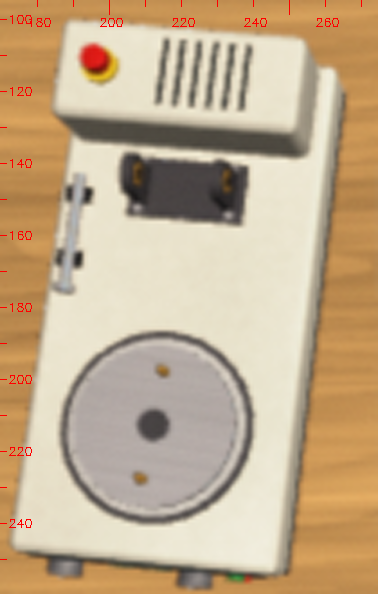

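View pics/c4.png

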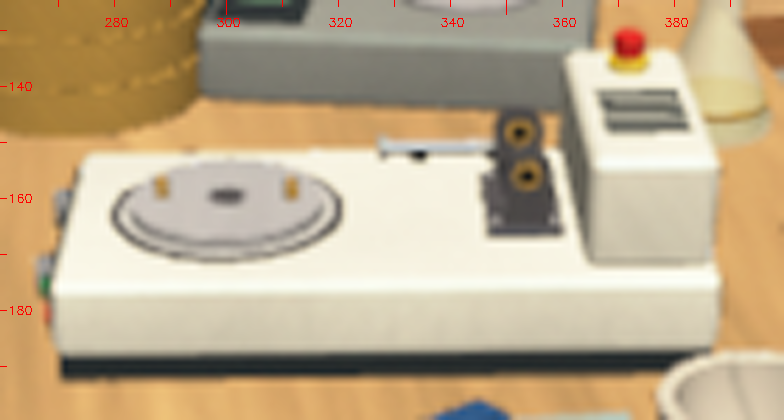

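View pics/c5.png

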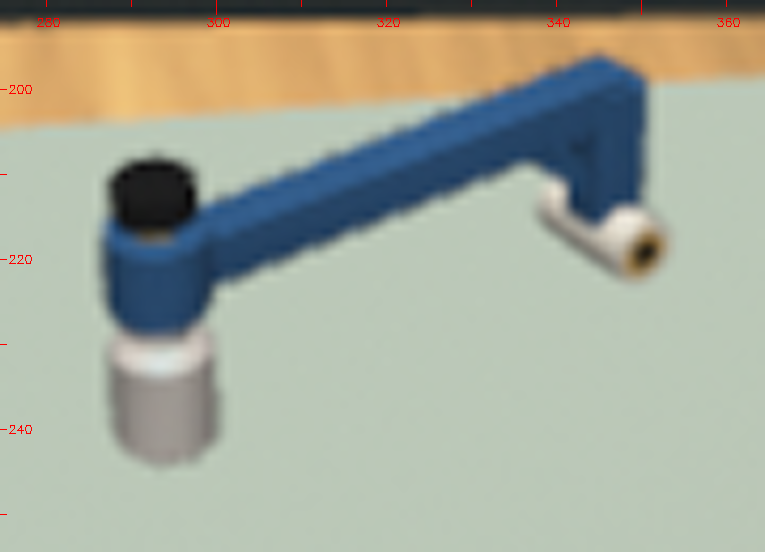

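View pics/c6.png

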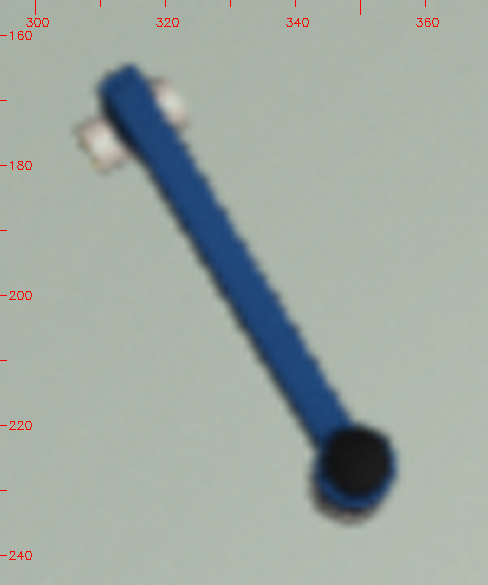

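```bash
cat > m.py <<'E'
from h import *
np.set_printoptions(precision=4,suppress=True)
def cen(tag,u,v,w,f):
    im=cv2.imread(f"pics/{tag}.png").astype(float); u0,v0=int(u)-w,int(v)-w
    p=im[v0:v0+2*w+1,u0:u0+2*w+1]; W=np.clip(f(p),0,None); W[W<.3*W.max()]=0
    yy,xx=np.mgrid[0:p.shape[0],0:p.shape[1]]; return np.array([(W*xx).sum()/W.sum()+u0,(W*yy).sum()/W.sum()+v0])
brass=lambda p:p[...,2]-p[...,0]-15
dark=lambda p:130-p.mean(-1)
if __name__=="__main__":
    T=load("top0");S=load("side0")
    for nm,t,s,f in[("peg far",(214.5,197.3),(311.5,158.1),brass),("peg near",(208.4,227.3),(288.4,157.9),brass),("hub",(212,212.6),(299.9,159.5),dark),("bush+",(207.8,143.9),(352.4,148.1),brass),("bush-",(232.6,146.4),(353.6,155.9),brass)]:
        a=cen("top0",*t,3 if f is brass else 5,f);b=cen("side0",*s,3,f); X,e=tri(T,a,S,b); print(nm,a,b,X,e)
E
python3 m.py
```

```text
peg far [214.7649 197.245 ] [311.5533 158.0843] [0.5317 0.2032 0.0867] [np.float64(0.00018762718793218508), np.float64(0.0001876271879320916)]
peg near [208.6386 227.2256] [288.4306 157.717 ] [0.4532 0.2177 0.0865] [np.float64(8.016375792773174e-05), np.float64(8.016375792759021e-05)]
hub [212.1894 212.5344] [300.1058 159.4493] [0.4925 0.2109 0.0805] [np.float64(0.00017811182786814868), np.float64(0.00017811182786809713)]
bush+ [207.5589 142.6467] [352.3321 148.0072] [0.6748 0.2194 0.1084] [np.float64(0.00013450230503219424), np.float64(0.00013450230503220118)]
bush- [232.4012 144.9162] [353.8441 155.7417] [0.667  0.1533 0.1085] [np.float64(0.0004743592787948656), np.float64(0.0004743592787946314)]
```

```bash
cat > f.py <<'E'
from m import *
from scipy.optimize import least_squares
T=load("top0");S=load("side0")
def P(c,s,u0,v0): return np.array([u0+c[0]/s-.5,v0+c[1]/s-.5])
def tf(q,p): c,s=np.cos(q[3]),np.sin(q[3]); return np.array([q[0]+c*p[0]-s*p[1],q[1]+s*p[0]+c*p[1],q[2]+p[2]])
def fit(kp,q0):
    res=lambda q:np.concatenate([(proj(d,tf(q,p))-uv) for d,p,uv in kp])
    r_=least_squares(res,q0,loss="soft_l1"); return r_.x,res(r_.x).reshape(-1,2)
def wire(tag,d,polys,box,s,out):
    u0,v0,u1,v1=box; im=cv2.resize(cv2.imread(f"pics/{tag}.png")[v0:v1,u0:u1],None,fx=s,fy=s,interpolation=cv2.INTER_CUBIC)
    for pl in polys:
        z=np.array([(proj(d,p)-[u0,v0]+.5)*s for p in pl]); cv2.polylines(im,[np.round(z).astype(int)],False,(0,0,255),1)
    cv2.imwrite(f"pics/{out}.png",im)
def circ(q,x,y,z,rad): return [tf(q,(x+rad*np.cos(a),y+rad*np.sin(a),z)) for a in np.linspace(0,2*np.pi,40)]
def bowlw(q): return [[tf(q,(a*.054,b*.029,z)) for a,b in((1,1),(1,-1),(-1,-1),(-1,1),(1,1))] for z in(0,.012)]+[circ(q,0,0,.054,.031),circ(q,0,0,.054,.025),circ(q,0,0,.012,.031),circ(q,.04,0,.012,.006),circ(q,-.04,0,.012,.006)]
# arm origin: below bar middle at underside level
def armw(q): return [[tf(q,(x,y,.077)) for x,y in((-.09,.009),(.09,.009),(.09,-.009),(-.09,-.009))],circ(q,-.09,0,0,.017),circ(q,-.09,0,.099,.014)]+[[tf(q,(.09,-.022,.012)),tf(q,(.09,.022,.012))]]+[[tf(q,(.09+.012*np.cos(a),y,.012+.012*np.sin(a))) for a in np.linspace(0,6.3,30)] for y in(-.022,.022)]
if __name__=="__main__":
    a=lambda c:P(c,11,380,165); b=lambda c:P(c,10,300,250)
    # bowl; camera top: image up=+x, left=+y.
    rim=(0,0,.054); g=tri(T,a((391,272)),S,b((423,172)))[0]; print("rim",g)
    best=None
    cs=[(T,(.054,.029,.012),a((305,62))),(T,(-.054,-.029,.012),a((417,520))),(T,(.054,-.029,.012),a((590,375)))]
    A=[atz(T,*a(c),.012) for c in((305,62),(590,375),(417,520),(135,207))]; print(np.array(A)); print("sides",[np.linalg.norm(A[i]-A[i-1]) for i in range(4)])
    B=[atz(S,*b(c),.012) for c in((168,362),(352,487),(660,262),(300,390))]; print(np.array(B))
    c5=lambda c:P(c,8.5,275,190); c6=lambda c:P(c,6.5,295,155)
    print("knob",tri(T,c6((357,462)),S,c5((153,177))))
    print("barfar corner",tri(T,c6((136,66)),S,c5((643,80))),tri(T,c6((100,85)),S,c5((600,55))))
    print("deck",atz(T,*P((337,70),3.6,170,95),.07),atz(T,*P((285,570),3.6,170,95),.07))
E
python3 f.py
```

```text
rim [ 0.5471 -0.3284  0.0514]
[[ 0.6083 -0.3175  0.012 ]
 [ 0.5256 -0.3843  0.012 ]
 [ 0.49   -0.339   0.012 ]
 [ 0.5718 -0.2726  0.012 ]]
sides [np.float64(0.057865178942521155), np.float64(0.10622896020324922), np.float64(0.057686988680391627), np.float64(0.10530542896730694)]
[[ 0.488  -0.3404  0.012 ]
 [ 0.5238 -0.3846  0.012 ]
 [ 0.6066 -0.3213  0.012 ]
 [ 0.5166 -0.3532  0.012 ]]
knob (array([ 0.4477, -0.1474,  0.0992]), [np.float64(0.0004222919981978621), np.float64(0.0004222919981977973)])
barfar corner (array([ 0.6161, -0.0628,  0.0719]), [np.float64(4.914138105564249e-05), np.float64(4.914138105556906e-05)]) (array([ 0.6059, -0.0478,  0.0744]), [np.float64(0.00195430357713777), np.float64(0.001954303577137922)])
deck [0.7643 0.0786 0.07  ] [0.3854 0.1158 0.07  ]
```

```bash
cat > g.py <<'E'
from f import *
a=lambda c:P(c,11,380,165); b=lambda c:P(c,10,300,250)
kp=[(T,(0,0,.054),a((391,272))),(S,(0,0,.054),b((423,172)))]
for c,p in (((305,62),(.054,.029,.012)),((590,375),(-.054+.108*0,-.029,.012)),):pass
# yaw .68: +x -> world(.78,.63). corner(0.6083,-.3175)=(+,-); (.5256,-.3843)=(-,-); (.49,-.339)=(-,+); (.5718,-.2726)=(+,+)
kp+=[(T,(.054,-.029,.012),a((305,62))),(T,(-.054,-.029,.012),a((590,375))),(T,(-.054,.029,.012),a((417,520))),(T,(.054,.029,.012),a((135,207)))]
kp+=[(S,(-.054,.029,.012),b((168,362))),(S,(-.054,-.029,.012),b((352,487))),(S,(.054,-.029,.012),b((660,260))),(S,(-.04,0,.012),b((300,390)))]
q,e=fit(kp,[.548,-.329,0,.67]); print("bowl",q);print(e)
wire("top0",T,bowlw(q),(380,165,450,217),11,"w1");wire("side0",S,bowlw(q),(300,250,380,310),10,"w2")
c5=lambda c:P(c,8.5,275,190); c6=lambda c:P(c,6.5,295,155)
yaw=np.arctan2(-.0553+.1474,.611-.4477)
kp=[(T,(-.09,0,.099),c6((357,462))),(S,(-.09,0,.099),c5((153,177))),(S,(.09,-.022,.012),c5((645,252)))]
q,e=fit(kp,[.526,-.1,0,yaw]); print("arm",q);print(e)
wire("top0",T,armw(q),(295,155,370,245),6.5,"w3");wire("side0",S,armw(q),(275,190,365,255),8.5,"w4")
E
python3 g.py; python3 -c "
import cv2,numpy as np
for o,a,b in(('W1','w1','w2'),('W2','w3','w4')):
    A,B=[cv2.imread(f'pics/{x}.png') for x in(a,b)]
    h=max(A.shape[0],B.shape[0]);f=lambda x:cv2.copyMakeBorder(x,0,h-x.shape[0],0,0,0)
    I=np.hstack([f(A),f(B)]);I=cv2.resize(I,(800,int(I.shape[0]*800/I.shape[1])));cv2.imwrite(f'pics/{o}.png',I)"
```

```text
bowl [ 0.5481 -0.3284 -0.0013  0.6709]
[[ 0.0496 -0.915 ]
 [-0.0043 -0.4215]
 [-0.0841  0.0291]
 [ 0.066   0.6996]
 [ 0.0607  0.8408]
 [-0.2592 -0.128 ]
 [-0.1101  0.0547]
 [ 0.0272  0.4262]
 [ 0.4077 -0.5204]
 [ 0.0804  0.4182]]
arm [ 0.5262 -0.1032  0.0005  0.5132]
[[-0.0001 -0.2242]
 [-0.1229 -0.0811]
 [-0.111   0.128 ]]
```

View pics/w1.png

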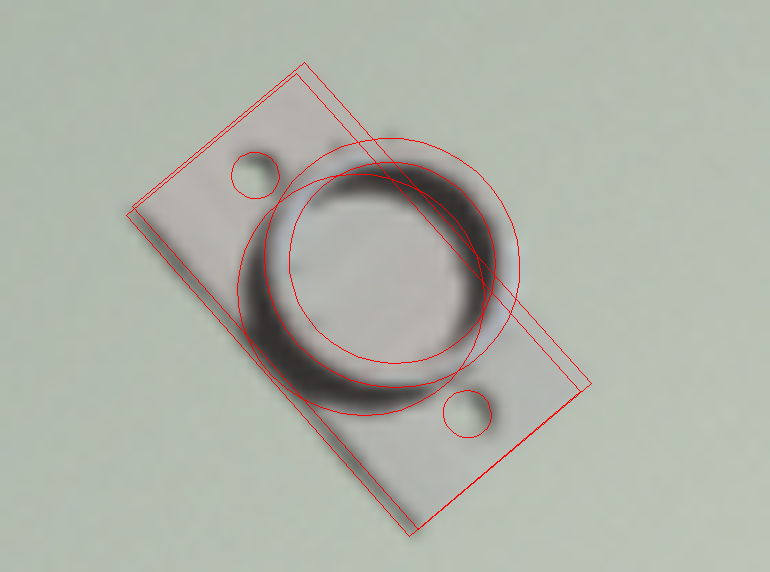

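View pics/w2.png

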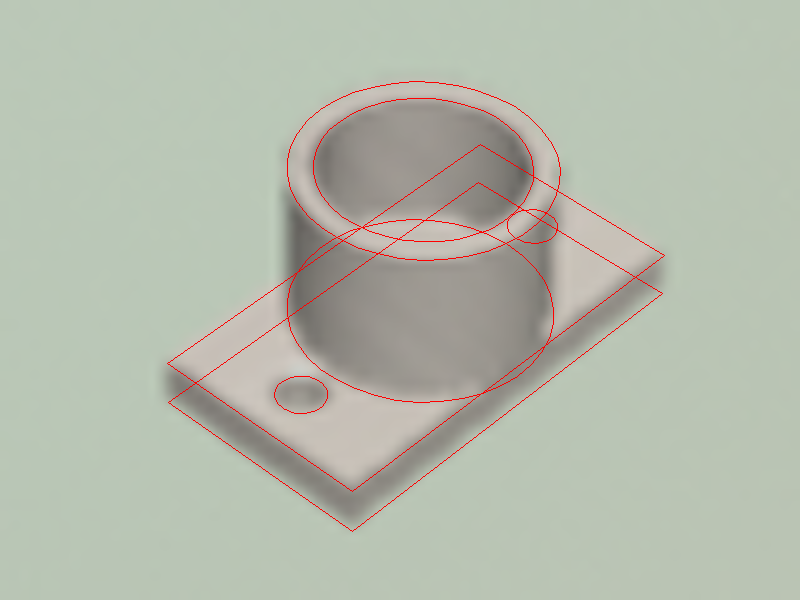

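View pics/w3.png

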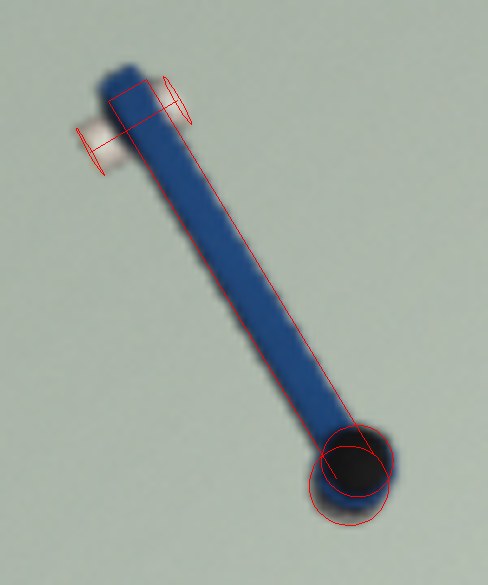

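View pics/w4.png

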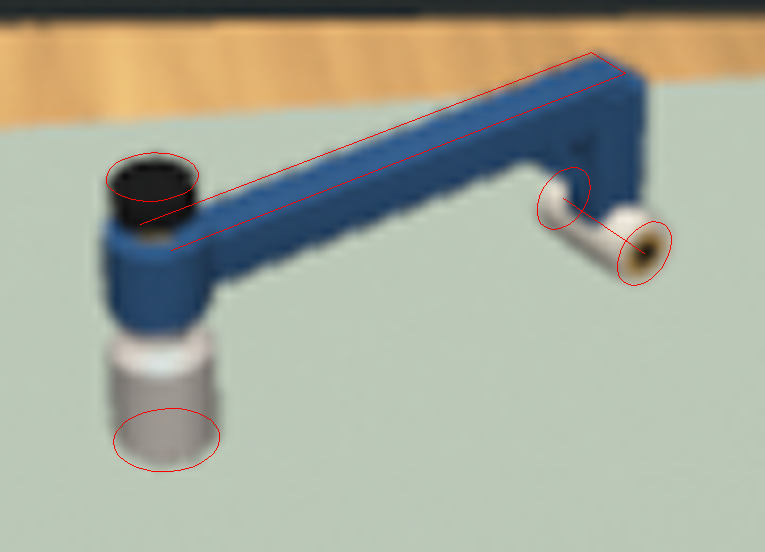

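```bash
cat > plan.py <<'E'
import sys
from h import *
np.set_printoptions(precision=4,suppress=True)
def plan(x,y,z,txdeg):
    o=r.get_obs(); R=cv2.Rodrigues(np.array(o["orientation"],float))[0]
    Rt=np.array([[np.cos(t:=np.radians(txdeg)),np.sin(t),0],[np.sin(t),-np.cos(t),0],[0,0,-1]])
    print("t",o["clock"],"tcp",o["tcp_pos"],"txaz",np.degrees(np.arctan2(R[1,0],R[0,0])),"toolz",R[:,2],"F",o["contact_force"],"w",o["grip_width"],"j",o["joints"])
    d=np.array([x,y,z])-o["tcp_pos"]; print("shift in present tool axes",R.T@d)
    w=cv2.Rodrigues(R.T@Rt)[0].ravel(); print("turn units(5deg), tool",np.degrees(w)/5); print("shift after turn",Rt.T@d)
if __name__=="__main__": plan(*map(float,sys.argv[1:]))
E
python3 plan.py .5478 -.3287 .14 -51.5
```

```text
t 0.1 tcp [ 0.1707 -0.6525  0.2304] txaz -75.34067440679995 toolz [-0.0005  0.0015 -1.    ] F [-0.2519  0.551   0.5945] w 0.08533151770554398 j [ 1.2069  0.4777  0.0223  1.5563 -0.0115  1.1093 -0.0831]
shift in present tool axes [-0.2177 -0.4468  0.0907]
turn units(5deg), tool [-0.0026  0.0186 -4.7681]
shift after turn [-0.0187 -0.4967  0.0904]
```

Emit:
{"name": "send_rows", "arguments": {"series": [[[0,0,0],[0,0,-0.95]],[[0,0,0],[0,0,-0.95]],[[0,0,0],[0,0,-0.95]],[[0,0,0],[0,0,-0.95]],[[0,0,0],[0,0,-0.95]],[[-0.0013,-0.0355,0.006],[0,0,0]],[[-0.0013,-0.0355,0.006],[0,0,0]],[[-0.0013,-0.0355,0.006],[0,0,0]],[[-0.0013,-0.0355,0.006],[0,0,0]],[[-0.0013,-0.0355,0.006],[0,0,0]],[[-0.0013,-0.0355,0.006],[0,0,0]],[[-0.0013,-0.0355,0.006],[0,0,0]],[[-0.0013,-0.0355,0.006],[0,0,0]],[[-0.0013,-0.0355,0.006],[0,0,0]],[[-0.0013,-0.0355,0.006],[0,0,0]],[[-0.0013,-0.0355,0.006],[0,0,0]],[[-0.0013,-0.0355,0.006],[0,0,0]],[[-0.0013,-0.0355,0.006],[0,0,0]],[[-0.0013,-0.0355,0.006],[0,0,0]],[[0,0,0],[0,0,0]]], "fingers": 0, "grip_force": 50}}

```text
clock: 2.6
tcp_pos: [0.5512, -0.3261, 0.1464]
orientation: [-2.83, 1.358, 0.002]
contact_force: [0.0, -0.1, 0.8]
grip_width: 0.0854
```

```bash
python3 plan.py .5478 -.3287 .014 -51.5; python3 -c "
from h import *
snap('side','s1');snap('top','t1');crop('s1',290,190,400,310,6.4,'s1c')"
```

```text
t 2.6 tcp [ 0.5512 -0.3261  0.1464] txaz -51.2639763370827 toolz [ 0.      0.0026 -1.    ] F [ 0.0283 -0.0795  0.7684] w 0.08537233663628394 j [ 0.5783  0.5147 -0.1917  1.7077  0.1142  0.9312 -0.5522]
shift in present tool axes [0.0002 0.0045 0.1323]
turn units(5deg), tool [-0.0185  0.0229  0.0472]
shift after turn [-0.      0.0043  0.1324]
```

View pics/s1.png

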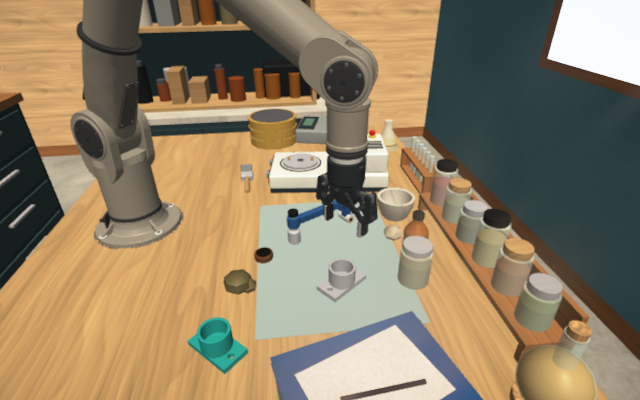

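View pics/t1.png

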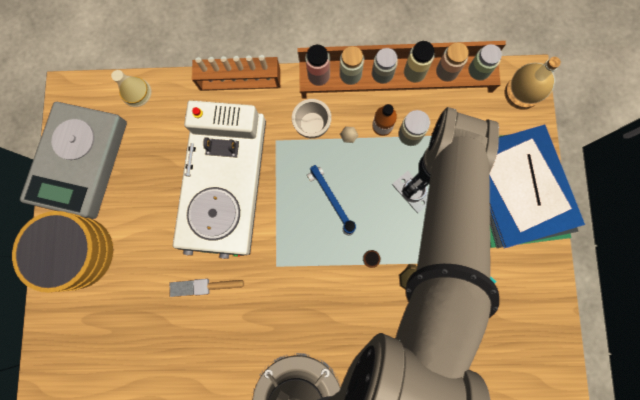

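```bash
python3 -c "
from h import *
T=load('top0');print(atz(T,416,119,.104),atz(T,388,112,.135), proj(load('s1'),[.5512,-.3261,.1464]))"
```

```text
[ 0.72412087 -0.33138257  0.104     ] [ 0.73404268 -0.25446695  0.135     ] [343.83627662 231.72826031]
```

Emit:
{"name": "send_rows", "arguments": {"series": [[[0,0.0043,0],[0,0,0]],[[0,0,0.02],[0,0,0]],[[0,0,0.02],[0,0,0]],[[0,0,0.02],[0,0,0]],[[0,0,0.02],[0,0,0]],[[0,0,0.016],[0,0,0]],[[0,0,0.012],[0,0,0]],[[0,0,0.012],[0,0,0]],[[0,0,0.012],[0,0,0]],[[0,0,0],[0,0,0]]]}}

```text
clock: 3.95
tcp_pos: [0.545, -0.3324, 0.0143]
orientation: [-2.829, 1.367, 0.003]
contact_force: [0.4, -0.4, -0.6]
grip_width: 0.0856
```

```bash
python3 plan.py .5478 -.3287 .014 -51.5; python3 -c "
from h import *
snap('side','s2');crop('s2',290,190,400,310,6,'s2c')"
```

```text
t 3.95 tcp [ 0.545  -0.3324  0.0143] txaz -51.586706676771406 toolz [-0.0014  0.0007 -1.    ] F [ 0.4342 -0.3691 -0.606 ] w 0.08555400420142528 j [ 0.5681  0.6824 -0.1627  1.7774  0.1599  0.6963 -0.5823]
shift in present tool axes [-0.0011 -0.0045  0.0003]
turn units(5deg), tool [ 0.0078  0.0167 -0.0173]
shift after turn [-0.0011 -0.0045  0.0003]
```

View pics/s2c.png

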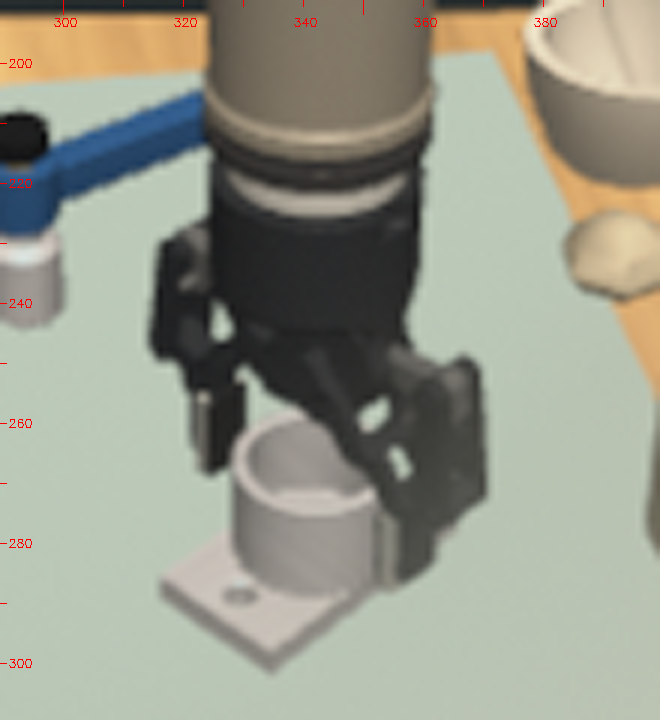

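Emit:
{"name": "send_rows", "arguments": {"series": [[[0,-0.002,0],[0,0,0]],[[0,0,0],[0,0,0]],[[0,0,0],[0,0,0]],[[0,0,0],[0,0,0]]]}}

```text
clock: 4.5
tcp_pos: [0.5472, -0.3316, 0.0155]
orientation: [2.828, -1.367, 0.0]
contact_force: [-0.2, -0.3, -0.6]
grip_width: 0.0853
```

```bash
python3 plan.py .5478 -.3287 .014 -51.5
```

```text
t 4.5 tcp [ 0.5472 -0.3316  0.0155] txaz -51.5978231543284 toolz [ 0.0002 -0.0002 -1.    ] F [-0.1544 -0.2703 -0.5571] w 0.08528024732260311 j [ 0.5653  0.6816 -0.1627  1.775   0.1598  0.6975 -0.5849]
shift in present tool axes [-0.0019 -0.0023  0.0015]
turn units(5deg), tool [-0.0005 -0.0035 -0.0196]
shift after turn [-0.0019 -0.0023  0.0015]
```

Emit:
{"name": "send_rows", "arguments": {"series": [[[-0.0017,-0.0022,0.001],[0,0,0]],[[0,0,0],[0,0,0]],[[0,0,0],[0,0,0]]]}}

```text
clock: 4.88
tcp_pos: [0.5479, -0.3287, 0.0143]
orientation: [2.829, -1.367, -0.0]
contact_force: [-0.6, -0.1, -0.2]
grip_width: 0.0852
```

Emit:
{"name": "send_rows", "arguments": {"series": [[[0,0,0],[0,0,0]],[[0,0,0],[0,0,0]],[[0,0,0],[0,0,0]],[[0,0,0],[0,0,0]],[[0,0,0],[0,0,0]],[[0,0,0],[0,0,0]]], "fingers": 255, "grip_force": 50}}

```text
clock: 5.62
tcp_pos: [0.5477, -0.3287, 0.0147]
orientation: [2.828, -1.367, -0.001]
contact_force: [-1.9, 1.2, 5.7]
grip_width: 0.062
```

```bash
python3 plan.py .5478 -.3287 .014 -51.5;python3 -c "
from h import *
snap('side','s3');snap('top','t3');crop('s3',290,190,400,310,6,'s3c');crop('t3',370,155,450,220,10,'t3c')"
```

```text
t 5.625 tcp [ 0.5477 -0.3287  0.0147] txaz -51.60074282264154 toolz [-0.0003  0.0001 -1.    ] F [-1.9189  1.2346  5.722 ] w 0.06197279397580201 j [ 0.5609  0.6817 -0.1626  1.7774  0.1599  0.6956 -0.5896]
shift in present tool axes [ 0.0001 -0.0001  0.0007]
turn units(5deg), tool [ 0.0017  0.0034 -0.0201]
shift after turn [ 0.0001 -0.0001  0.0007]
```

View pics/s3c.png

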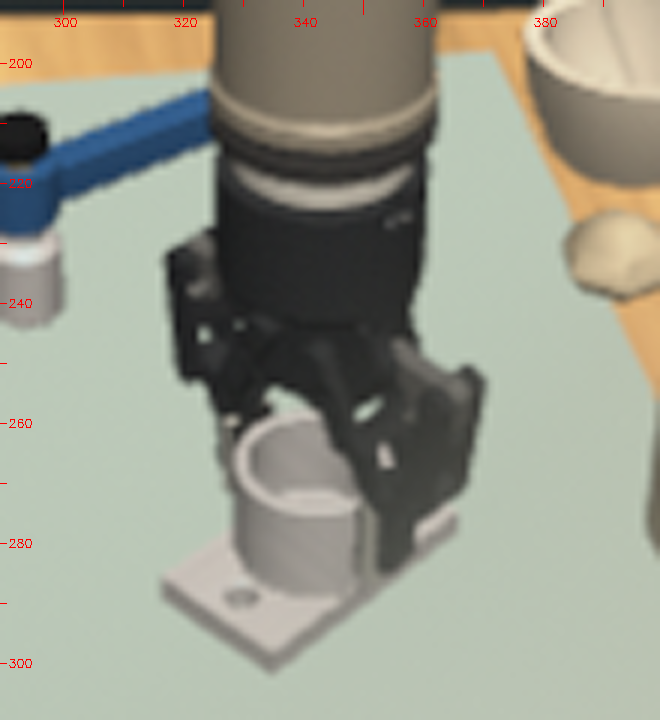

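View pics/t3c.png

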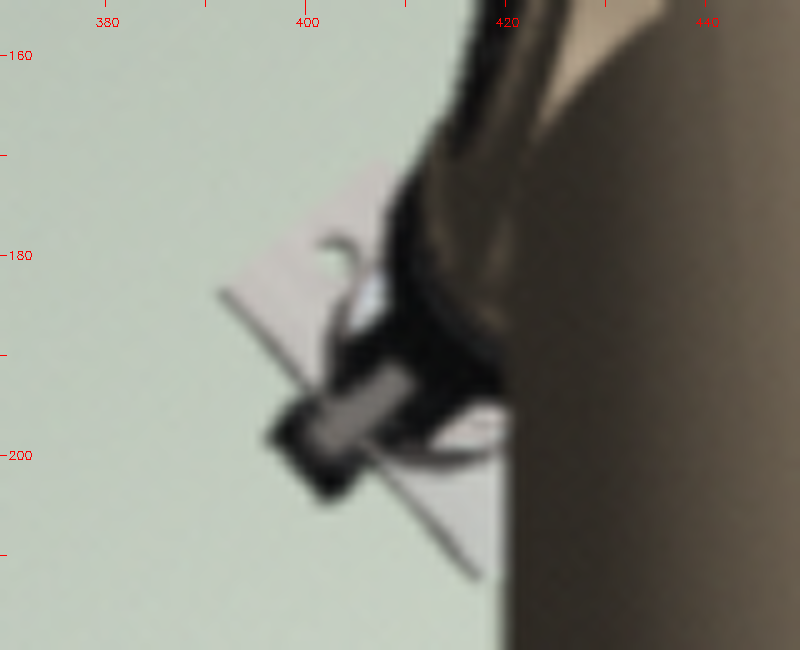

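Emit:
{"name": "send_rows", "arguments": {"series": [[[0,0,-0.01],[0,0,0]],[[0,0,-0.02],[0,0,0]],[[0,0,-0.03],[0,0,0]],[[0,0,-0.03],[0,0,0]],[[0,0,-0.03],[0,0,0]],[[0,0,-0.025],[0,0,0]],[[0,0,-0.015],[0,0,0]],[[0,0,0],[0,0,0.98]],[[0,0,0],[0,0,0.98]],[[0,0,0],[0,0,0.98]],[[0,0,0],[0,0,0.98]],[[0,0,0],[0,0,0.98]],[[0,0,0],[0,0,0.98]],[[0,0,0],[0,0,0.98]],[[0,0,0],[0,0,0.98]],[[0,0,0],[0,0,0.98]],[[0,0,0],[0,0,0.98]],[[0,0,0],[0,0,0]]]}}

```text
clock: 7.98
tcp_pos: [0.5476, -0.3285, 0.1742]
orientation: [2.008, -2.416, -0.001]
contact_force: [0.0, 0.5, -5.1]
grip_width: 0.0619
```

```bash
python3 plan.py .4925 .2107 .16 -100.5
```

```text
t 7.975 tcp [ 0.5476 -0.3285  0.1742] txaz -100.53916184242341 toolz [-0.0006  0.0003 -1.    ] F [ 0.0249  0.5377 -5.0697] w 0.06189102218977647 j [ 0.4432  0.4727 -0.0007  1.7016  0.0004  0.9679 -1.3124]
shift in present tool axes [-0.52    0.1527  0.0144]
turn units(5deg), tool [ 0.0074  0.0016 -0.0078]
shift after turn [-0.5201  0.1524  0.0142]
```

Emit:
{"name": "send_rows", "arguments": {"series": [[[-0.015,0.0044,0],[0,0,0]],[[-0.03,0.0088,0],[0,0,0]],[[-0.04,0.0118,0],[0,0,0]],[[-0.04,0.0118,0],[0,0,0]],[[-0.04,0.0118,0],[0,0,0]],[[-0.04,0.0118,0],[0,0,0]],[[-0.04,0.0118,0],[0,0,0]],[[-0.04,0.0118,0],[0,0,0]],[[-0.04,0.0118,0],[0,0,0]],[[-0.04,0.0118,0],[0,0,0]],[[-0.04,0.0118,0],[0,0,0]],[[-0.04,0.0118,0],[0,0,0]],[[-0.035,0.01,0],[0,0,0]],[[-0.025,0.0072,0],[0,0,0]],[[-0.015,0.004,0],[0,0,0]],[[0,0,0],[0,0,0]],[[0,0,0],[0,0,0]],[[0,0,0],[0,0,0]]]}}

```text
clock: 10.22
tcp_pos: [0.4939, 0.2089, 0.1742]
orientation: [2.004, -2.419, 0.001]
contact_force: [-0.5, -0.1, -4.5]
grip_width: 0.0621
```

```bash
python3 plan.py .4925 .2107 .13 -100.5; python3 -c "
from h import *
snap('side','s4');snap('top','t4');crop('s4',260,100,370,200,7,'s4c');crop('t4',170,160,270,260,6,'t4c')"
```

```text
t 10.225 tcp [0.4939 0.2089 0.1742] txaz -100.71015848069032 toolz [-0.0001 -0.0007 -1.    ] F [-0.5426 -0.0978 -4.5302] w 0.062069516629098966 j [-0.3383  0.3263 -0.2163  1.9328  0.0893  0.892  -2.3575]
shift in present tool axes [-0.0016  0.0017  0.0442]
turn units(5deg), tool [-0.0003 -0.0086 -0.042 ]
shift after turn [-0.0015  0.0017  0.0442]
```

View pics/s4c.png

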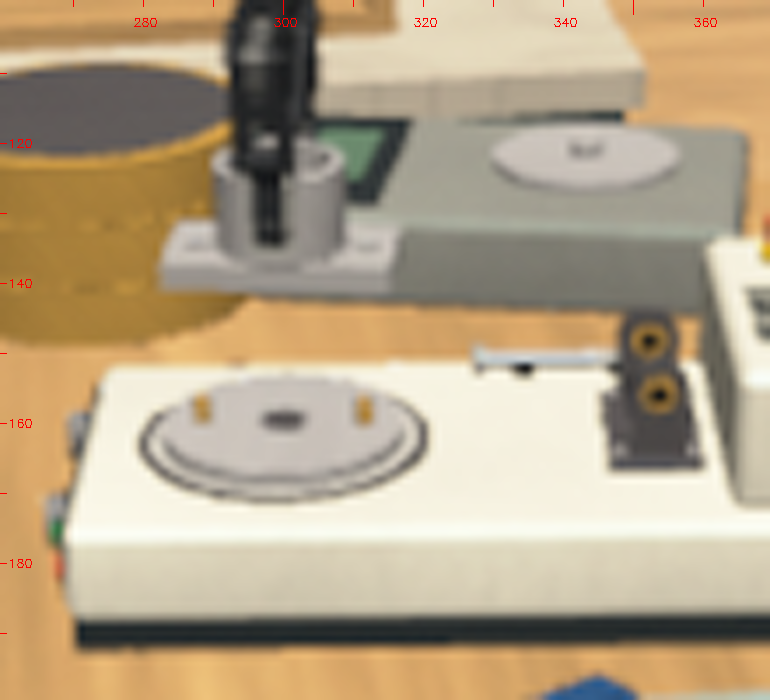

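View pics/t4c.png

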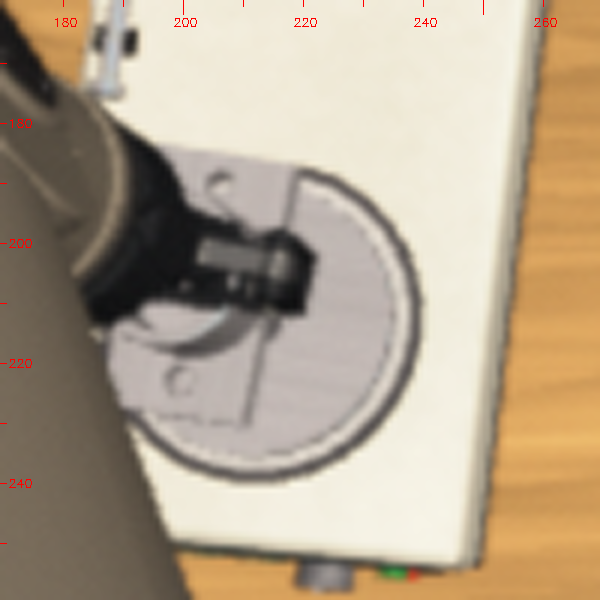

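```bash
cat > b.py <<'E'
from f import *
T=load("t4");S=load("s4")
a=lambda c:P(c,6,170,160);b=lambda c:P(c,7,260,100)
h1=tri(T,a((220,185)),S,b((368,246)));h2=tri(T,a((180,378)),S,b((196,243)))
print(h1,h2);A,B=h1[0],h2[0];print((A+B)/2,np.linalg.norm(A-B),np.degrees(np.arctan2(*(A-B)[1::-1])))
q=[.4939,.2089,.160,np.radians(-10.7)]
wire("t4",T,bowlw(q),(170,160,270,260),6,"w5");wire("s4",S,bowlw(q),(260,100,370,200),7,"w6")
E
python3 b.py
```

```text
(array([0.5345, 0.2011, 0.1713]), [np.float64(0.0002982305389221703), np.float64(0.00029823053892203734)]) (array([0.4551, 0.215 , 0.1721]), [np.float64(0.0005817626207436589), np.float64(0.000581762620743642)])
[0.4948 0.208  0.1717] 0.08062542055992848 -9.96223199938981
```

View pics/w5.png

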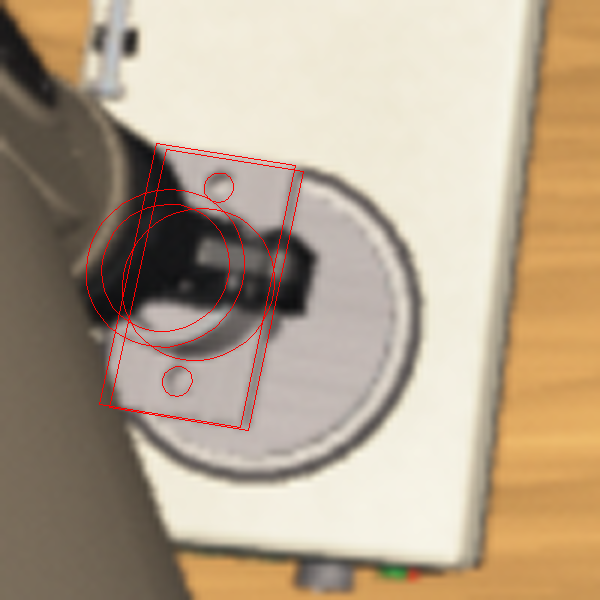

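View pics/w6.png

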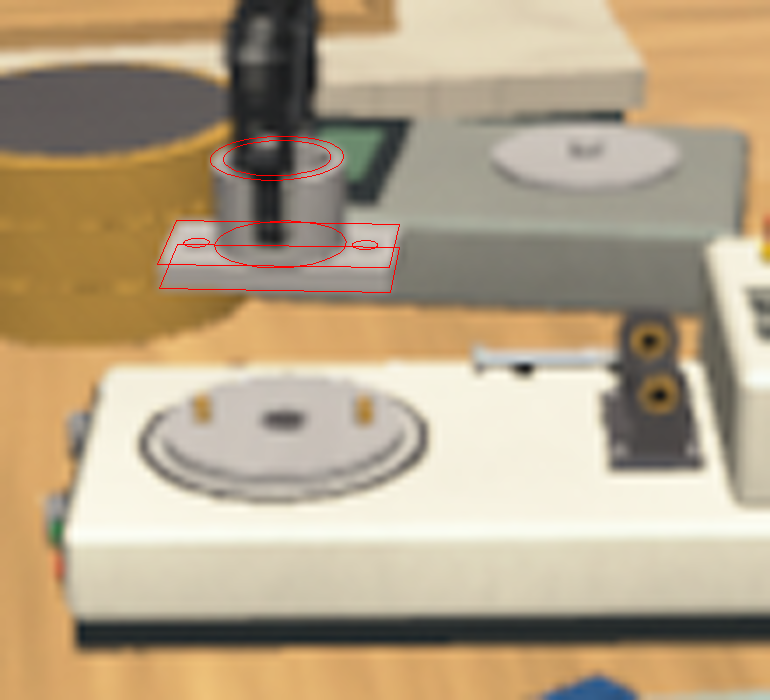

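```bash
python3 plan.py .492 .211 .1175 -100.5|tail -3
```

```text
shift in present tool axes [-0.0013  0.0021  0.0568]
turn units(5deg), tool [-0.0009 -0.0046 -0.036 ]
shift after turn [-0.0013  0.0021  0.0568]
```

Emit:
{"name": "send_rows", "arguments": {"series": [[[-0.0016,0.0022,0.008],[0,0,0]],[[0,0,0.012],[0,0,0]],[[0,0,0.012],[0,0,0]],[[0,0,0.012],[0,0,0]],[[0,0,0.008],[0,0,0]],[[0,0,0.004],[0,0,0]],[[0,0,0],[0,0,0]],[[0,0,0],[0,0,0]]]}}

```text
clock: 11.32
tcp_pos: [0.4921, 0.2125, 0.1187]
orientation: [-2.006, 2.416, -0.0]
contact_force: [0.8, 0.2, -4.8]
grip_width: 0.0621
```

```bash
python3 plan.py .492 .211 .1175 -100.5; python3 -c "
from h import *
snap('side','s5');snap('top','t5');crop('s5',270,110,350,180,9.5,'s5c');crop('t5',170,160,270,260,6,'t5c')"
```

```text
t 11.325 tcp [0.4921 0.2125 0.1187] txaz -100.59750189047415 toolz [ 0.0007  0.0004 -1.    ] F [ 0.7588  0.2238 -4.7851] w 0.06206751789131011 j [-0.354   0.4001 -0.2097  1.9785  0.1164  0.7735 -2.3867]
shift in present tool axes [ 0.0015 -0.0002  0.0012]
turn units(5deg), tool [-0.0076  0.0057 -0.0195]
shift after turn [ 0.0015 -0.0002  0.0012]
```

View pics/s5c.png

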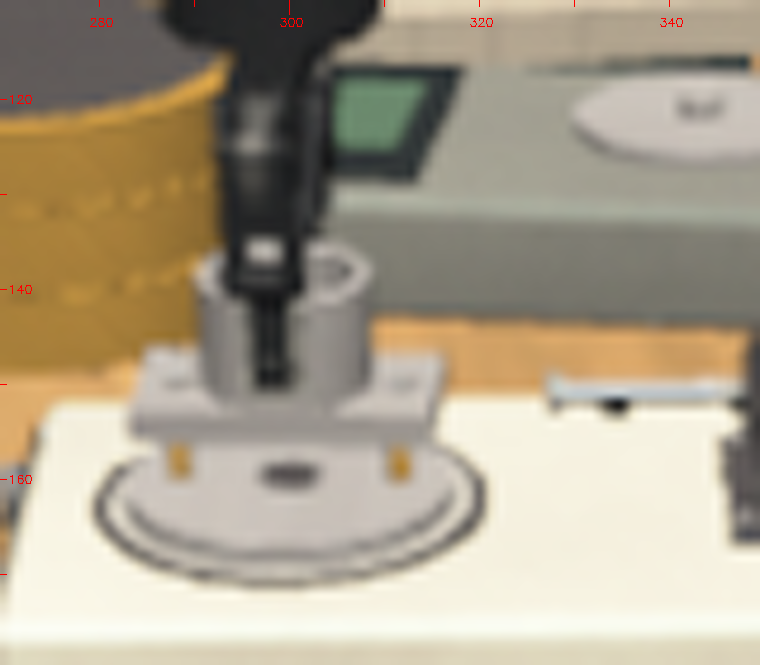

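View pics/t5c.png

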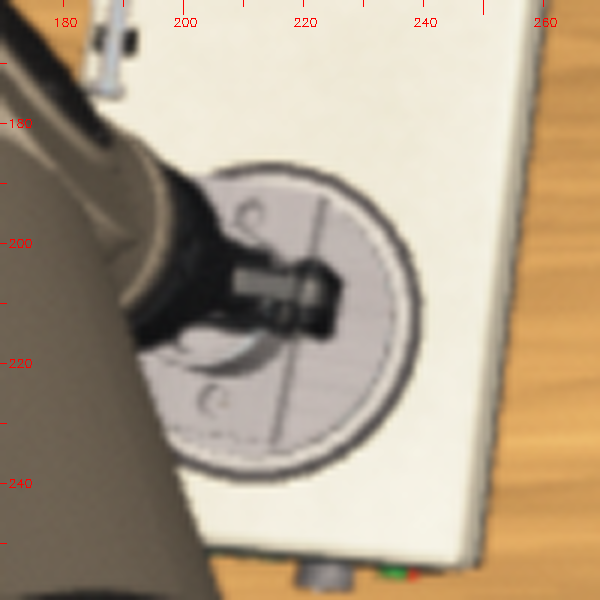

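```bash
python3 - <<'E'
from f import *
T=load("t5");S=load("s5")
a=lambda c:P(c,6,170,160);b=lambda c:P(c,9.5,270,110)
h1=tri(T,a((250,215)),S,b((402,385)));h2=tri(T,a((213,400)),S,b((180,382)))
print(h1,h2);A,B=h1[0],h2[0];print((A+B)/2,np.linalg.norm(A-B),np.degrees(np.arctan2(*(A-B)[1::-1])))
for X in([.5317,.2032,.1195],[.4532,.2177,.1195]): print("peg shifted up to flange top: top crop",(proj(T,X)-[170,160]+.5)*6,"side crop",(proj(S,X)-[270,110]+.5)*9.5)
E
```

```text
(array([0.5325, 0.2046, 0.1154]), [np.float64(0.0006206618306140524), np.float64(0.0006206618306138274)]) (array([0.4539, 0.2186, 0.1153]), [np.float64(0.0010027357251528974), np.float64(0.0010027357251528126)])
[0.4932 0.2116 0.1154] 0.07987088951337365 -10.116056861289978
peg shifted up to flange top: top crop [250.5285 213.6315] side crop [398.1715 376.2823]
peg shifted up to flange top: top crop [212.1828 398.1342] side crop [174.83   372.7488]
```

Emit:
{"name": "send_rows", "arguments": {"series": [[[0.0011,0.0003,0],[0,0,0]],[[0,0,0.003],[0,0,0]],[[0,0,0.003],[0,0,0]],[[0,0,0.003],[0,0,0]],[[0,0,0.003],[0,0,0]],[[0,0,0.003],[0,0,0]],[[0,0,0],[0,0,0]]]}}

```text
clock: 12.3
tcp_pos: [0.4911, 0.2112, 0.103]
orientation: [2.006, -2.417, -0.0]
contact_force: [0.1, 0.2, -4.8]
grip_width: 0.0621
```

```bash
python3 plan.py .492 .2113 .095 -100.5; python3 -c "
from h import *
snap('side','s6');crop('s6',270,110,350,180,9.5,'s6c')"
```

```text
t 12.3 tcp [0.4911 0.2112 0.103 ] txaz -100.59459811702372 toolz [-0.0006 -0.0003 -1.    ] F [ 0.1477  0.1755 -4.7636] w 0.06212535327662926 j [-0.3564  0.4218 -0.2059  1.991   0.1243  0.7412 -2.3924]
shift in present tool axes [-0.0002 -0.0009  0.008 ]
turn units(5deg), tool [ 0.0056 -0.0046 -0.0189]
shift after turn [-0.0002 -0.0009  0.008 ]
```

View pics/s6c.png

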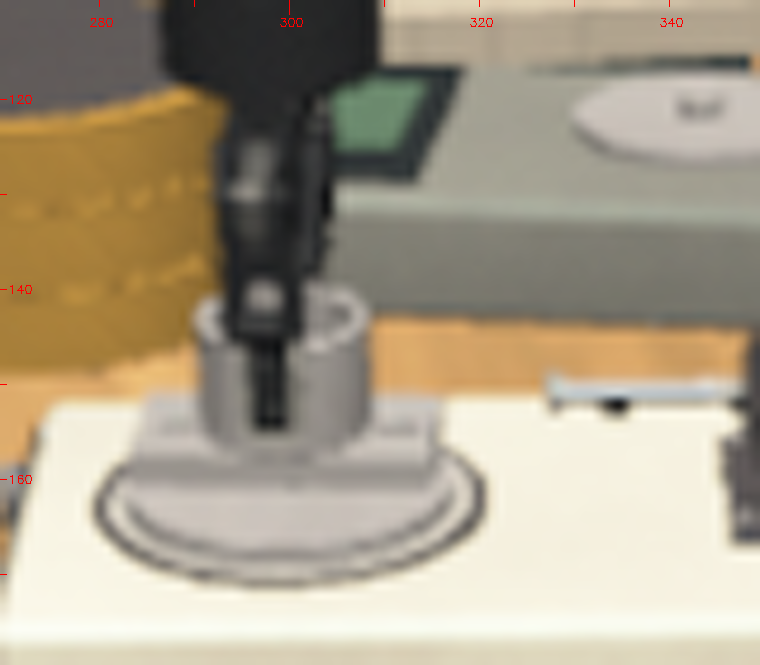

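Emit:
{"name": "send_rows", "arguments": {"series": [[[0,-0.0005,0.0015],[0,0,0]],[[0,0,0.0015],[0,0,0]],[[0,0,0.0015],[0,0,0]],[[0,0,0.0015],[0,0,0]],[[0,0,0.001],[0,0,0]],[[0,0,0],[0,0,0]]]}}

```text
clock: 13.1
tcp_pos: [0.4917, 0.2112, 0.0962]
orientation: [2.007, -2.417, -0.0]
contact_force: [-0.3, 0.6, -4.1]
grip_width: 0.0619
```

```bash
python3 plan.py .492 .2113 .095 -100.5
```

```text
t 13.1 tcp [0.4917 0.2112 0.0962] txaz -100.59446859096377 toolz [-0.0001 -0.0001 -1.    ] F [-0.2716  0.6028 -4.0537] w 0.061912196026489834 j [-0.3578  0.4325 -0.2039  1.9942  0.1281  0.727  -2.395 ]
shift in present tool axes [-0.0001 -0.0003  0.0012]
turn units(5deg), tool [ 0.0012 -0.0011 -0.0189]
shift after turn [-0.0001 -0.0003  0.0012]
```

Emit:
{"name": "send_rows", "arguments": {"series": [[[0,0,0.0008],[0,0,0]],[[0,0,0.0008],[0,0,0]],[[0,0,0],[0,0,0]]]}}

```text
clock: 13.48
tcp_pos: [0.4918, 0.2112, 0.0948]
orientation: [-2.007, 2.417, -0.0]
contact_force: [-0.3, 0.9, -3.4]
grip_width: 0.0619
```

```bash
python3 plan.py .492 .2113 .095 -100.5;python3 -c "
from h import *
snap('side','s7');crop('s7',270,110,350,180,9.5,'s7c')"
```

```text
t 13.475 tcp [0.4918 0.2112 0.0948] txaz -100.59595494321357 toolz [ 0.0001 -0.     -1.    ] F [-0.3338  0.8511 -3.3755] w 0.061880365574751905 j [-0.3582  0.4347 -0.2035  1.9951  0.1289  0.7238 -2.3958]
shift in present tool axes [-0.0001 -0.0002 -0.0002]
turn units(5deg), tool [-0.0008 -0.0003 -0.0192]
shift after turn [-0.0001 -0.0002 -0.0002]
```

View pics/s7c.png

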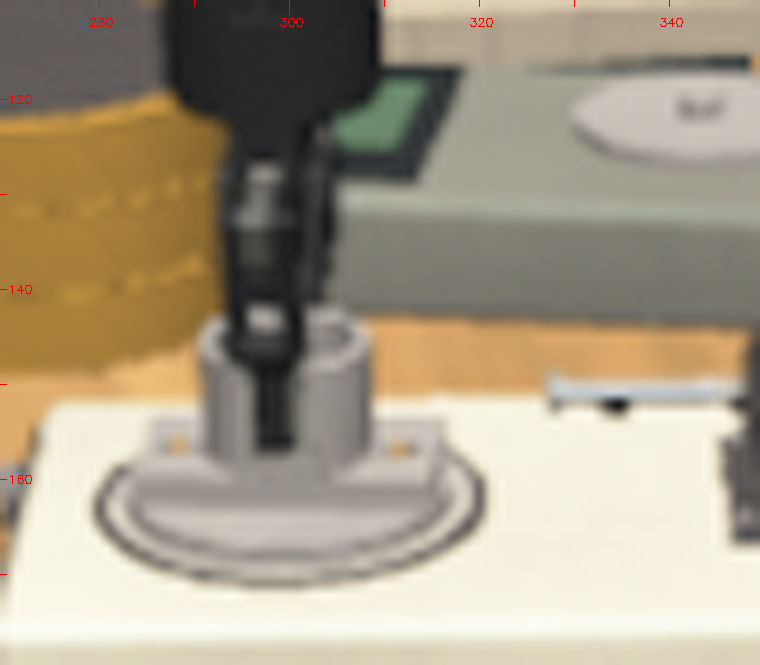

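Emit:
{"name": "send_rows", "arguments": {"series": [[[0,0,0.0006],[0,0,0]],[[0,0,0.0006],[0,0,0]],[[0,0,0],[0,0,0]]]}}

```text
clock: 13.9
tcp_pos: [0.4918, 0.2113, 0.0947]
orientation: [-2.007, 2.417, -0.001]
contact_force: [-3.4, -1.5, 9.5]
grip_width: 0.0618
```

Emit:
{"name": "send_rows", "arguments": {"series": [[[0,0,0],[0,0,0]],[[0,0,0],[0,0,0]],[[0,0,0],[0,0,0]],[[0,0,0],[0,0,0]],[[0,0,0],[0,0,0]]], "fingers": 0}}

```text
clock: 14.52
tcp_pos: [0.4918, 0.2112, 0.0935]
orientation: [-2.007, 2.417, -0.0]
contact_force: [0.1, -0.6, 0.8]
grip_width: 0.0858
```

Emit:
{"name": "send_rows", "arguments": {"series": [[[0,0,-0.005],[0,0,0]],[[0,0,-0.01],[0,0,0]],[[0,0,-0.02],[0,0,0]],[[0,0,-0.03],[0,0,0]],[[0,0,-0.03],[0,0,0]],[[0,0,-0.03],[0,0,0]],[[0,0,-0.01],[0,0,0]],[[0,0,0],[0,0,0]]]}}

```text
clock: 15.52
tcp_pos: [0.4919, 0.2113, 0.2289]
orientation: [-2.006, 2.416, -0.001]
contact_force: [-0.7, -0.4, -0.5]
grip_width: 0.0856
```

```bash
python3 plan.py .4957 -.1204 .20 -60.6;python3 -c "
from h import *
snap('side','s8');crop('s8',270,110,350,180,9.5,'s8c')"
```

```text
t 15.525 tcp [0.4919 0.2113 0.2289] txaz -100.5974092106584 toolz [ 0.0011  0.0004 -1.    ] F [-0.7382 -0.4182 -0.4815] w 0.08560664776807272 j [-0.3337  0.2618 -0.2239  1.8805  0.0684  1.0054 -2.3426]
shift in present tool axes [ 0.3254 -0.0647  0.0288]
turn units(5deg), tool [-0.0135  0.0028 -7.9995]
shift after turn [0.2908 0.1596 0.0289]
```

View pics/s8c.png

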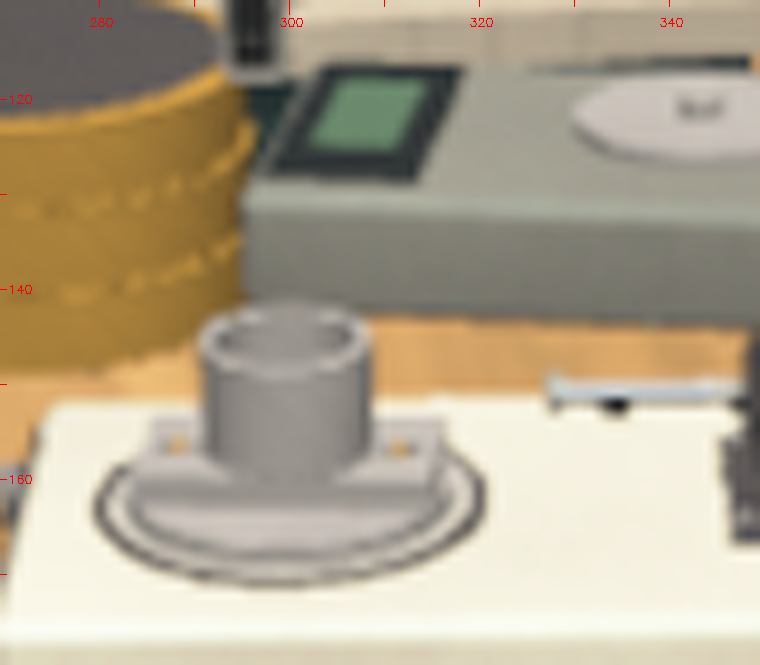

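Bowl sits flat, with both pegs showing through the flange holes (side crop ~288,156 and 311,156). Next is the pestle arm.

Emit:
{"name": "send_rows", "arguments": {"series": [[[0.0,0,0],[0,0,-1]],[[0,0,0],[0,0,-1]],[[0,0,0],[0,0,-1]],[[0,0,0],[0,0,-1]],[[0,0,0],[0,0,-1]],[[0,0,0],[0,0,-1]],[[0,0,0],[0,0,-1]],[[0,0,0],[0,0,-1]],[[0.029,0.016,0.003],[0,0,0]],[[0.029,0.016,0.003],[0,0,0]],[[0.029,0.016,0.003],[0,0,0]],[[0.029,0.016,0.003],[0,0,0]],[[0.029,0.016,0.003],[0,0,0]],[[0.029,0.016,0.003],[0,0,0]],[[0.029,0.016,0.003],[0,0,0]],[[0.029,0.016,0.003],[0,0,0]],[[0.029,0.016,0.003],[0,0,0]],[[0.029,0.016,0.003],[0,0,0]]]}}

```text
clock: 17.82
tcp_pos: [0.4937, -0.1209, 0.1969]
orientation: [2.712, -1.584, -0.004]
contact_force: [0.2, 0.6, 0.4]
grip_width: 0.0856
```

Emit:
{"name": "send_rows", "arguments": {"series": [[[0,0,0.02],[0,0,0]],[[0,0,0.02],[0,0,0]],[[0,0,0.02],[0,0,0]],[[0,0,0],[0,0,0]],[[0,0,0],[0,0,0]]]}}

```text
clock: 18.45
tcp_pos: [0.4947, -0.1199, 0.1384]
orientation: [2.712, -1.585, -0.001]
contact_force: [0.0, -0.3, -0.4]
grip_width: 0.0854
```

```bash
python3 plan.py .4957 -.1204 .045 -60.6;python3 -c "
from h import *
snap('side','s9');snap('top','t9');crop('s9',270,150,370,255,7,'s9c');crop('t9',285,150,385,250,6,'t9c')"
```

```text
t 18.45 tcp [ 0.4947 -0.1199  0.1384] txaz -60.58673753507035 toolz [-0.0006  0.0001 -1.    ] F [ 0.0343 -0.3178 -0.4004] w 0.08544927504209232 j [ 0.2312  0.3288 -0.1387  2.028   0.0628  0.7893 -1.0019]
shift in present tool axes [ 0.001  -0.0007  0.0934]
turn units(5deg), tool [0.0056 0.0048 0.0027]
shift after turn [ 0.001  -0.0007  0.0934]
```

View pics/s9c.png

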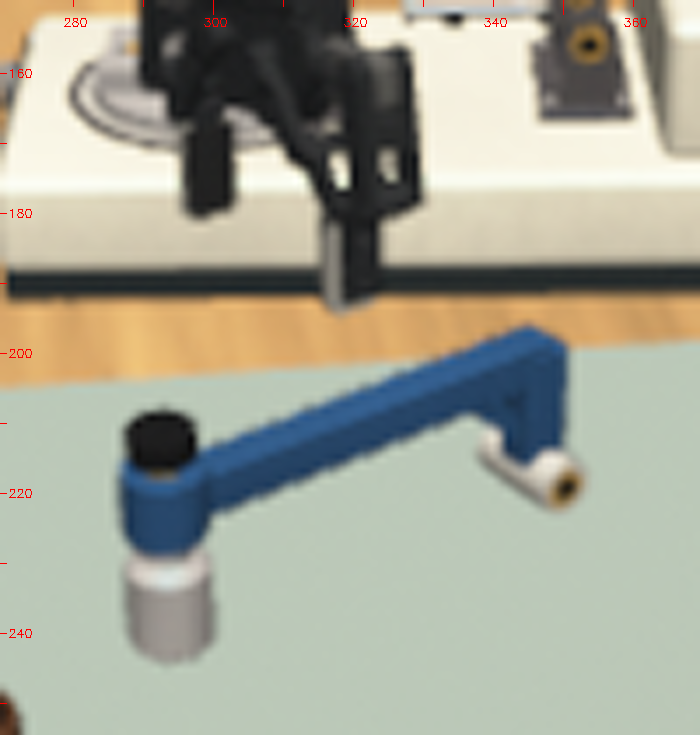

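View pics/t9c.png

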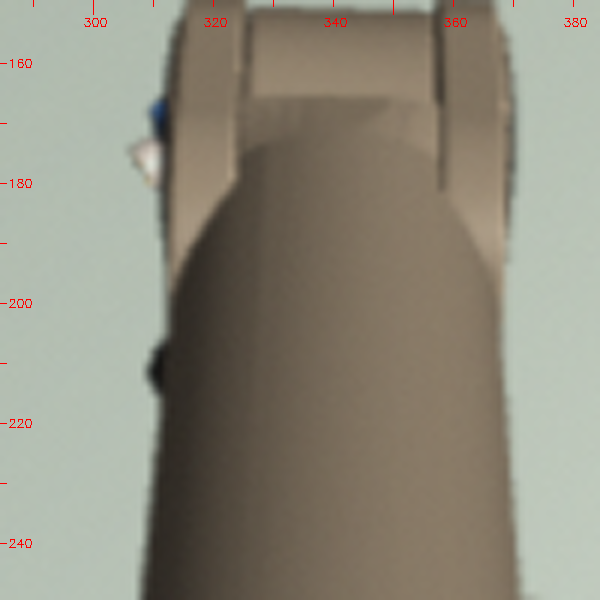

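Emit:
{"name": "send_rows", "arguments": {"series": [[[0.001,-0.0007,0.015],[0,0,0]],[[0,0,0.015],[0,0,0]],[[0,0,0.015],[0,0,0]],[[0,0,0.015],[0,0,0]],[[0,0,0.015],[0,0,0]],[[0,0,0.01],[0,0,0]],[[0,0,0.008],[0,0,0]],[[0,0,0],[0,0,0]],[[0,0,0],[0,0,0]],[[0,0,0],[0,0,0]]]}}

```text
clock: 19.8
tcp_pos: [0.4963, -0.1206, 0.046]
orientation: [-2.712, 1.585, -0.001]
contact_force: [0.7, 0.9, 0.1]
grip_width: 0.0851
```

```bash
python3 plan.py .4957 -.1204 .045 -60.6;python3 -c "
from h import *
snap('side','s10');crop('s10',270,150,370,255,7,'s10c')"
```

```text
t 19.8 tcp [ 0.4963 -0.1206  0.046 ] txaz -60.59927772168597 toolz [ 0.001  -0.0002 -1.    ] F [0.6988 0.9221 0.0904] w 0.08508309834980295 j [ 0.2146  0.4787 -0.1213  2.0805  0.1009  0.5868 -1.0349]
shift in present tool axes [-0.0004  0.0004  0.001 ]
turn units(5deg), tool [-0.0089 -0.0073  0.0001]
shift after turn [-0.0004  0.0004  0.001 ]
```

View pics/s10c.png

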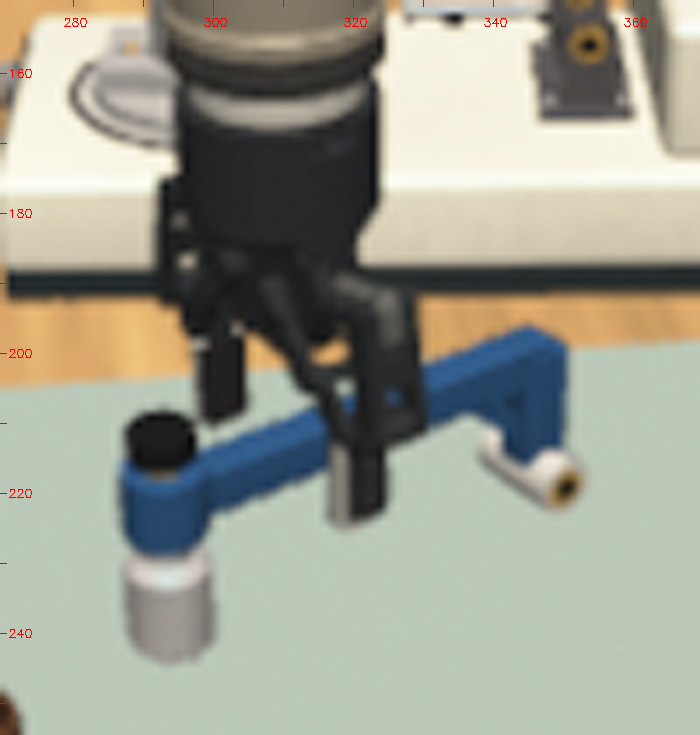

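Emit:
{"name": "send_rows", "arguments": {"series": [[[0,0,0],[0,0,0]],[[0,0,0],[0,0,0]],[[0,0,0],[0,0,0]],[[0,0,0],[0,0,0]],[[0,0,0],[0,0,0]],[[0,0,0],[0,0,0]],[[0,0,0],[0,0,0]],[[0,0,0],[0,0,0]]], "fingers": 255, "grip_force": 80}}

```text
clock: 20.85
tcp_pos: [0.4958, -0.1203, 0.0456]
orientation: [-2.712, 1.585, 0.0]
contact_force: [-1.8, 1.5, 5.4]
grip_width: 0.0169
```

Emit:
{"name": "send_rows", "arguments": {"series": [[[0,0,-0.005],[0,0,0]],[[0,0,-0.01],[0,0,0]],[[0,0,-0.015],[0,0,0]],[[0,0,-0.01],[0,0,0]],[[0,0,0],[0,0,0]],[[0,0,0],[0,0,0]]]}}

```text
clock: 21.6
tcp_pos: [0.4956, -0.1205, 0.0854]
orientation: [2.712, -1.585, -0.0]
contact_force: [0.2, 0.4, -5.9]
grip_width: 0.0167
```

```bash
python3 plan.py .4957 -.1204 .25 -96.0;python3 -c "
from h import *
print(r.get_obs()['moment'])
snap('side','s11');crop('s11',270,150,370,255,7,'s11c')"
```

```text
t 21.6 tcp [ 0.4956 -0.1205  0.0854] txaz -60.594949468087954 toolz [-0.0002 -0.0001 -1.    ] F [ 0.2217  0.4394 -5.874 ] w 0.016675708618265492 j [ 0.2238  0.4117 -0.1311  2.0618  0.0841  0.6731 -1.0199]
shift in present tool axes [-0.0001 -0.0001 -0.1646]
turn units(5deg), tool [ 0.0022 -0.0002  7.081 ]
shift after turn [-0.0001 -0.     -0.1646]
[ 0.00816395 -0.02055581  0.01988427]
```

View pics/s11c.png

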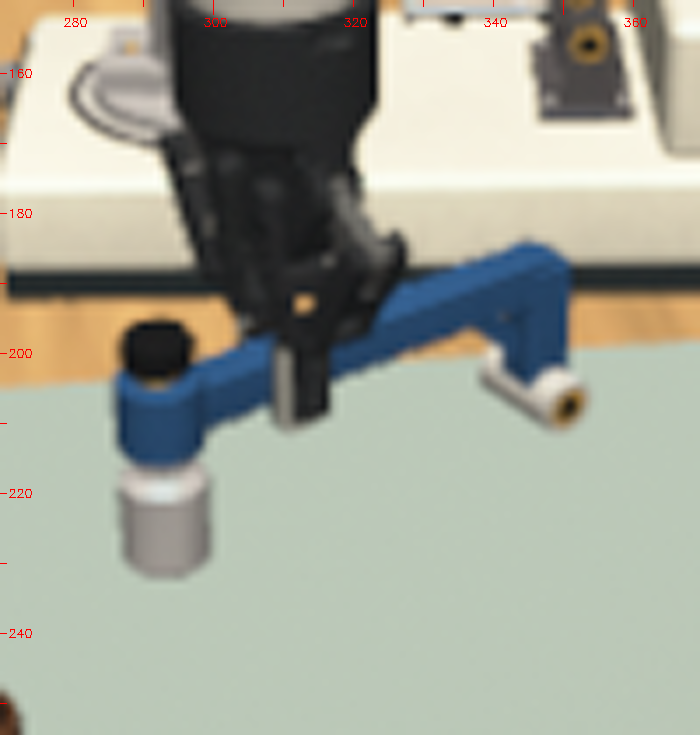

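Emit:
{"name": "send_rows", "arguments": {"series": [[[0,0,-0.01],[0,0,0]],[[0,0,-0.02],[0,0,0]],[[0,0,-0.03],[0,0,0]],[[0,0,-0.03],[0,0,0]],[[0,0,-0.03],[0,0,0]],[[0,0,-0.02],[0,0,0]],[[0,0,-0.015],[0,0,0]],[[0,0,0],[0,0,0.5]],[[0,0,0],[0,0,0.8]],[[0,0,0],[0,0,0.8]],[[0,0,0],[0,0,0.8]],[[0,0,0],[0,0,0.8]],[[0,0,0],[0,0,0.8]],[[0,0,0],[0,0,0.8]],[[0,0,0],[0,0,0.8]],[[0,0,0],[0,0,0.6]],[[0,0,0],[0,0,0.35]],[[0,0,0],[0,0,0]],[[0,0,0],[0,0,0]]]}}

```text
clock: 24.02
tcp_pos: [0.4958, -0.1204, 0.2404]
orientation: [2.106, -2.331, -0.0]
contact_force: [-0.3, 0.3, -6.4]
grip_width: 0.017
```

```bash
python3 plan.py .5472 .2049 .24 -96.0
```

```text
t 24.025 tcp [ 0.4958 -0.1204  0.2404] txaz -95.80656852884518 toolz [-0.0003  0.     -1.    ] F [-0.3115  0.3103 -6.4179] w 0.0170147048885731 j [ 0.1746  0.1996 -0.0672  1.9298  0.0157  1.0129 -1.5717]
shift in present tool axes [-0.3289 -0.0183  0.0004]
turn units(5deg), tool [0.0029 0.0003 0.0387]
shift after turn [-0.3289 -0.0171  0.0004]
```

Emit:
{"name": "send_rows", "arguments": {"series": [[[-0.01,-0.0005,0],[0,0,0]],[[-0.02,-0.001,0],[0,0,0]],[[-0.03,-0.0016,0],[0,0,0]],[[-0.03,-0.0016,0],[0,0,0]],[[-0.03,-0.0016,0],[0,0,0]],[[-0.03,-0.0016,0],[0,0,0]],[[-0.03,-0.0016,0],[0,0,0]],[[-0.03,-0.0016,0],[0,0,0]],[[-0.03,-0.0016,0],[0,0,0]],[[-0.03,-0.0016,0],[0,0,0]],[[-0.025,-0.0016,0],[0,0,0]],[[-0.02,-0.001,0],[0,0,0]],[[-0.014,-0.0008,0],[0,0,0]],[[0,0,0],[0,0,0]],[[0,0,0],[0,0,0]],[[0,0,0],[0,0,0]]]}}

```text
clock: 26.02
tcp_pos: [0.5471, 0.2037, 0.2405]
orientation: [2.103, -2.333, 0.001]
contact_force: [0.3, 1.0, -6.9]
grip_width: 0.0169
```

```bash
python3 plan.py .5472 .2049 .21 -96.0;python3 -c "
from h import *
snap('side','s12');snap('top','t12');crop('s12',265,80,385,190,6.5,'s12c');crop('t12',160,90,280,260,3.5,'t12c')"
```

```text
t 26.025 tcp [0.5471 0.2037 0.2405] txaz -95.93807140055004 toolz [-0.     -0.0007 -1.    ] F [ 0.3333  0.994  -6.888 ] w 0.016915370708597565 j [-0.2735  0.3319 -0.239   1.7563  0.089   1.0643 -2.2176]
shift in present tool axes [-0.0012  0.      0.0305]
turn units(5deg), tool [-0.0003 -0.0083  0.0124]
shift after turn [-0.0012  0.      0.0305]
```

View pics/s12c.png

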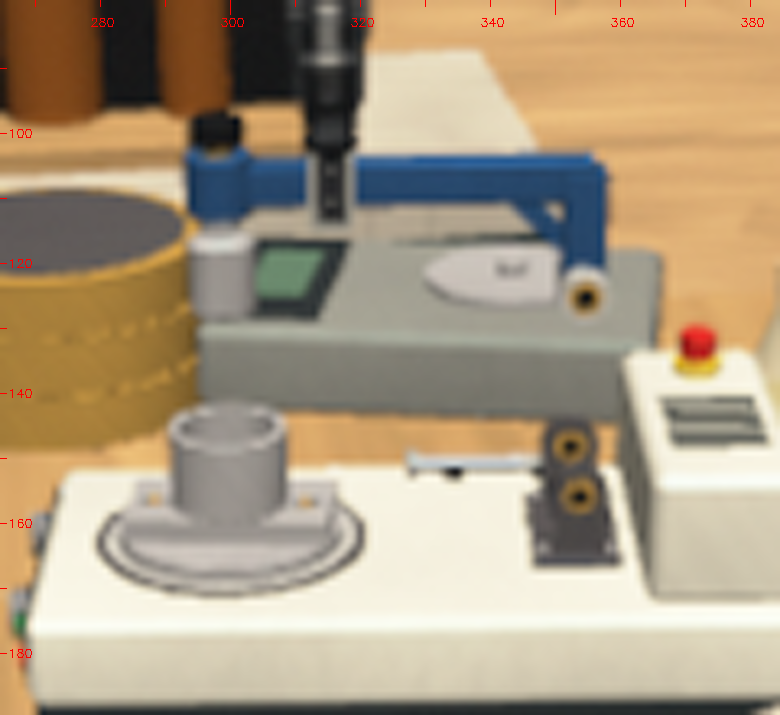

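View pics/t12c.png

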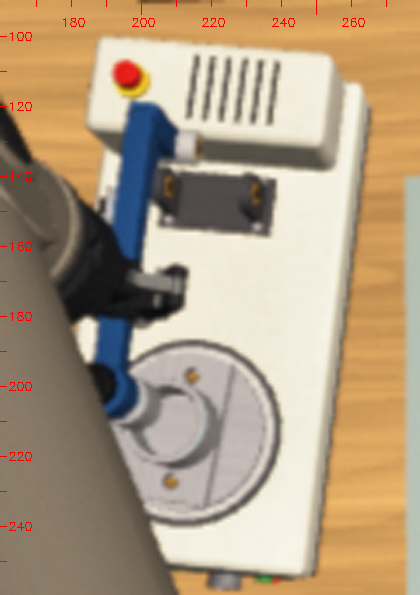

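Emit:
{"name": "send_rows", "arguments": {"series": [[[-0.0012,0,0.004],[0,0,0]],[[0,0,0.008],[0,0,0]],[[0,0,0.008],[0,0,0]],[[0,0,0.006],[0,0,0]],[[0,0,0.004],[0,0,0]],[[0,0,0],[0,0,0]],[[0,0,0],[0,0,0]],[[0,0,0],[0,0,0]]]}}

```text
clock: 27.12
tcp_pos: [0.5473, 0.2063, 0.2108]
orientation: [-2.105, 2.331, -0.0]
contact_force: [1.3, -0.8, -5.8]
grip_width: 0.0171
```

```bash
python3 plan.py .5472 .2049 .21 -96.0;python3 -c "
from h import *
snap('side','s13');snap('top','t13');crop('s13',280,95,370,180,8.5,'s13c');crop('t13',175,100,260,250,3.9,'t13c')"
```

```text
t 27.125 tcp [0.5473 0.2063 0.2108] txaz -95.84506567244395 toolz [ 0.0006  0.0002 -1.    ] F [ 1.3044 -0.8279 -5.8229] w 0.017058685594508363 j [-0.2788  0.3621 -0.2384  1.7859  0.0994  1.0045 -2.2285]
shift in present tool axes [ 0.0014 -0.0001  0.0008]
turn units(5deg), tool [-0.0067  0.0034  0.031 ]
shift after turn [ 0.0014 -0.0001  0.0008]
```

View pics/s13c.png

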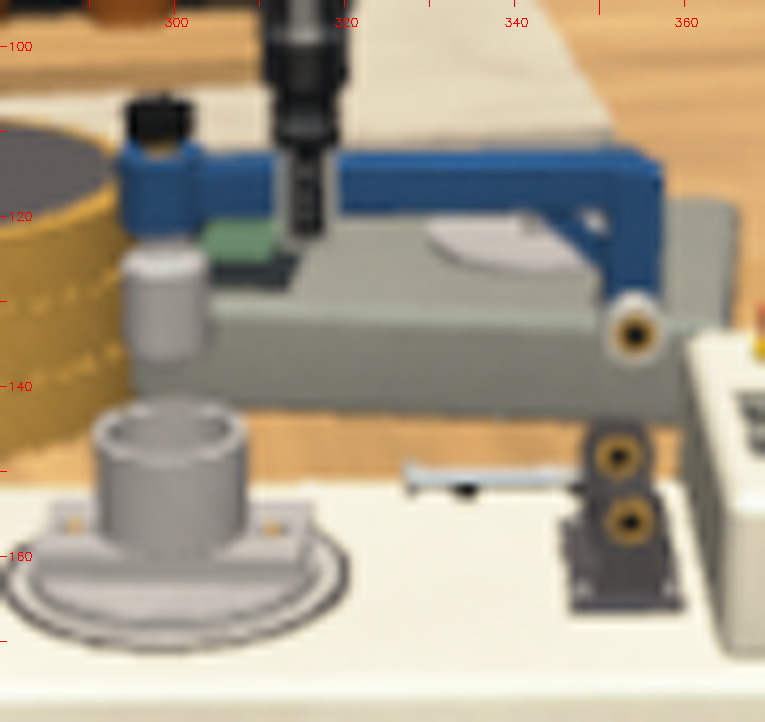

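View pics/t13c.png

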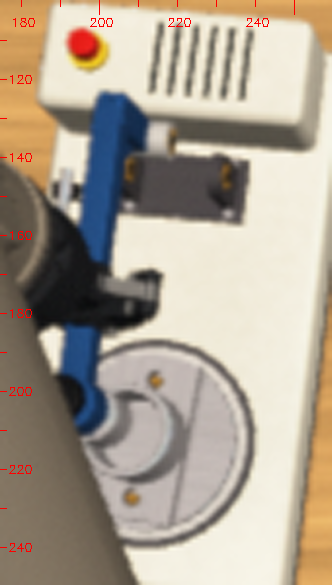

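```bash
cat > v.py <<'E'
from f import *
import sys
n=sys.argv[1]; q=list(map(float,sys.argv[2:5]))+[np.radians(float(sys.argv[5]))]
T=load("t"+n);S=load("s"+n)
bq=[.4925,.2107,.08,-.183]
extra=[circ(bq,0,0,.054,.031)]
wire("t"+n,T,armw(q)+extra,(175,100,260,250),3.9,"x1");wire("s"+n,S,armw(q)+extra,(280,95,370,180),8.5,"x2")
print("bush side px",proj(S,tf(q,(.09,-.022,.012))),"top",proj(T,tf(q,(.09,-.022,.012))))
E
python3 v.py 13 .5821 .2027 .165 -5.85
```

```text
bush side px [354.0847 134.0514] top [218.6096 135.938 ]
```

View pics/x1.png

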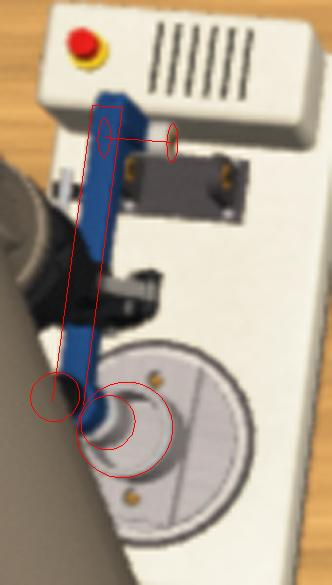

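View pics/x2.png

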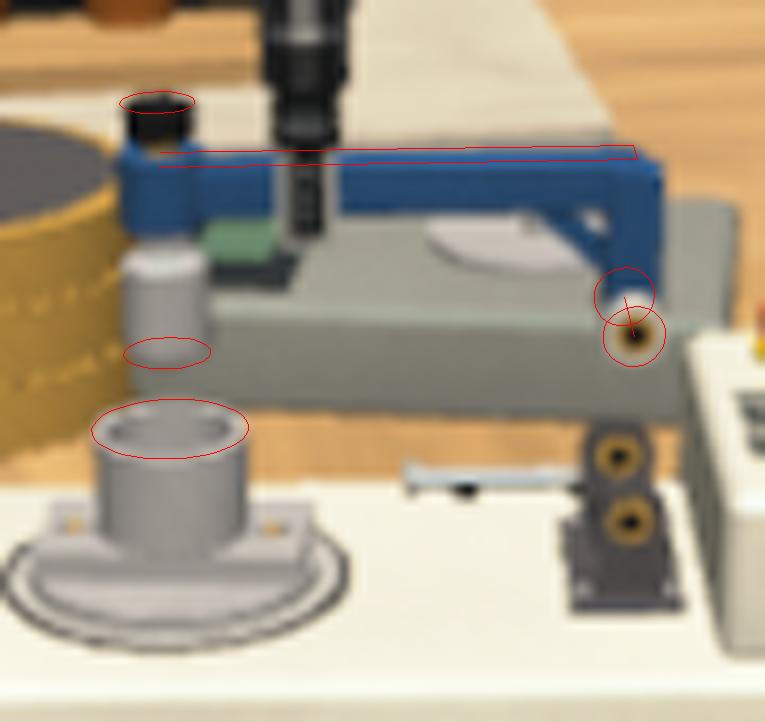

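Emit:
{"name": "send_rows", "arguments": {"series": [[[0.0013,0,0.0006],[0,0,0.04]],[[0,0,0],[0,0,0]],[[0,0,0],[0,0,0]],[[0,0,0],[0,0,0]],[[0,0,0],[0,0,0]],[[0,0,0],[0,0,0]],[[0,0,0],[0,0,0]],[[0,0,0],[0,0,0]]]}}

```text
clock: 28.22
tcp_pos: [0.547, 0.2049, 0.2099]
orientation: [-2.101, 2.335, -0.0]
contact_force: [0.1, -0.6, -5.5]
grip_width: 0.0166
```

```bash
python3 plan.py .5472 .2049 .21 -96.0;python3 -c "
from h import *
snap('side','s14');snap('top','t14');print(r.get_obs()['tcp_pos'])"; python3 v.py 14 .5820 .2012 .1642 -6.05;python3 plan.py .5472 .2049 .21 -96.0
```

```text
t 28.225 tcp [0.547  0.2049 0.2099] txaz -96.04551884759114 toolz [ 0.  0. -1.] F [ 0.0581 -0.5942 -5.4769] w 0.01660840903761016 j [-0.2777  0.3621 -0.2374  1.7883  0.099   1.0027 -2.2299]
shift in present tool axes [ 0.     -0.0002 -0.0001]
turn units(5deg), tool [-0.0004  0.0003 -0.0091]
shift after turn [ 0.     -0.0002 -0.0001]
[0.54693013 0.20493332 0.20987258]
bush side px [354.1192 134.4841] top [219.4172 136.0984]
t 28.325 tcp [0.5469 0.2049 0.2099] txaz -96.04313661619531 toolz [-0.0001 -0.     -1.    ] F [-0.0415  0.5818 -5.8209] w 0.016575490266207256 j [-0.2776  0.3621 -0.2374  1.7883  0.099   1.0027 -2.2298]
shift in present tool axes [ 0.     -0.0003 -0.0001]
turn units(5deg), tool [ 0.0007 -0.0001 -0.0086]
shift after turn [ 0.     -0.0003 -0.0001]
```

View pics/x2.png

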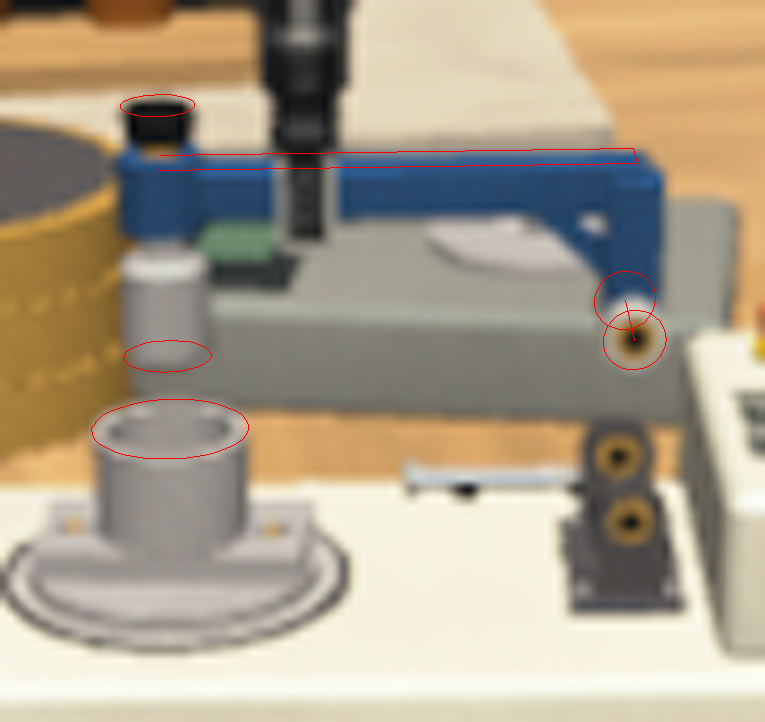

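View pics/t14.png

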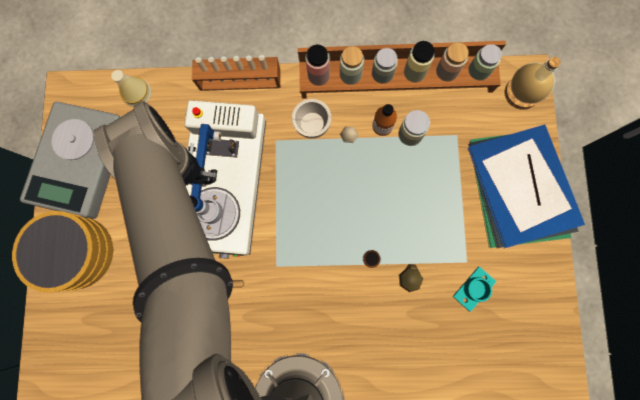

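View pics/s14.png

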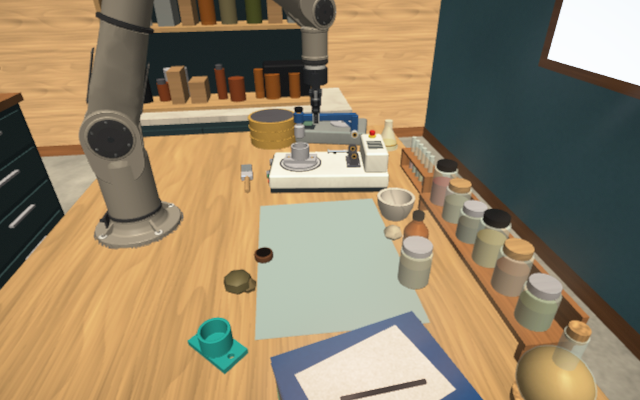

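```bash
python3 -c "
from h import *
r.hand_in(); o=r.get_obs(); print(o['clock'],o['tcp_pos'],o['contact_force'],o['grip_width'])"
```

```text
the job is handed in; nothing more can be done
the job is handed in; nothing more can be done
```

The grinding bowl is on the drive plate and released. The arm is holding the pestle arm level over the mill, ready for you to guide it down. I handed the job in at about 28 s of the 64 s; it reports no verdict.

- **Bowl:** I gripped the grey bowl across its cup, lowered it until it pressed lightly on the plate (about 14 N), and let go. In the side view both pegs show through the flange holes and it sits flat.
- **Pestle arm:** I gripped it at the balance point with 80 N. It lifted without tilting, with a load of about 6 N and almost no moment.
- **Final pose:**

| Check | Result |
|---|---|
| Pestle centre over bowl | within about 1–2 mm |
| Pestle underside above rim | about 30 mm (z 0.164 m against 0.134 m) |
| Barrel over fork | within about 1–2 mm sideways |
| Height of barrel underside above fork top | about 41 mm |
| Arm level, from the side view | within about 1–2 mm over its length |
| Contact with bowl or mill | none: force is only the arm's weight |

- **Disagreements:** The mill's direction came out as −5.6° from the deck edge and −6.25° from the line from plate to fork, so I used −6.0°. In hand, the bowl's position differed by about 1 mm between the camera and the arm's own readings, so I aimed between the two. In the last top view the robot partly hides the knob and bar, so the level check rests mainly on the side view.

The other things on the bench were left alone and look unmoved; the brush is mostly behind the robot in the last top view but shows in its place in the side view.

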